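# Check the cast cell covers and make up the analyser kit

### The job

Make up the analyser's kit: turn over every cast cell cover on the bench and look inside; lay those that have the round boss in the empty bay of the white kit tray and those whose boss is missing in the steel reject pan, every cover flat on the floor of its tray with its open underside facing up. Press both grey caps on the kit tray's black block down until they are fully home, and leave the other things on the bench where they are.

Things in the scene. Friction and masses are not known exactly. Their poses are not given: they have to be found in the camera images.
- cover_a: cast aluminium shell, open below: 66 (own x) x 50 (y) x 44 mm high (z), walls 5, roof 8 mm with a 1 mm dark dot on top; 0.2 kg; can stand on an end. Origin: centre of the open underside; own z points to the roof. Starts roof up, or is absent (3 or 4 of the 5 are present). A round boss, 22 mm across, hangs inside from the roof to 8 mm short of the rim; where missing, the hollow is empty, 36 mm deep
- cover_b: cast aluminium shell, open below: 66 (own x) x 50 (y) x 44 mm high (z), walls 5, roof 8 mm with a 1 mm dark dot on top; 0.2 kg; can stand on an end. Origin: centre of the open underside; own z points to the roof. Starts roof up, or is absent (3 or 4 of the 5 are present). A round boss, 22 mm across, hangs inside from the roof to 8 mm short of the rim; where missing, the hollow is empty, 36 mm deep
- cover_c: cast aluminium shell, open below: 66 (own x) x 50 (y) x 44 mm high (z), walls 5, roof 8 mm with a 1 mm dark dot on top; 0.2 kg; can stand on an end. Origin: centre of the open underside; own z points to the roof. Starts roof up, or is absent (3 or 4 of the 5 are present). A round boss, 22 mm across, hangs inside from the roof to 8 mm short of the rim; where missing, the hollow is empty, 36 mm deep
- cover_d: cast aluminium shell, open below: 66 (own x) x 50 (y) x 44 mm high (z), walls 5, roof 8 mm with a 1 mm dark dot on top; 0.2 kg; can stand on an end. Origin: centre of the open underside; own z points to the roof. Starts roof up, or is absent (3 or 4 of the 5 are present). A round boss, 22 mm across, hangs inside from the roof to 8 mm short of the rim; where missing, the hollow is empty, 36 mm deep
- cover_e: cast aluminium shell, open below: 66 (own x) x 50 (y) x 44 mm high (z), walls 5, roof 8 mm with a 1 mm dark dot on top; 0.2 kg; can stand on an end. Origin: centre of the open underside; own z points to the roof. Starts roof up, or is absent (3 or 4 of the 5 are present). A round boss, 22 mm across, hangs inside from the roof to 8 mm short of the rim; where missing, the hollow is empty, 36 mm deep
- kit_bay (a point): floor centre of the empty bay of the fixed white kit tray (250 x 270 mm, floor 5 mm and lip 14 mm above the bench, lip 5 mm thick). Own x points away from the robot to the tray's black block, y along it; free floor 130 mm (x -65 to +65) by 260 mm (y). The block behind (94 x 240 mm, top 35 mm above the bench) holds two capped cells
- cap_left (a joint): how far the left grey cap (towards +y of kit_bay, 120 mm in x and 60 mm in y from it) stands proud of the black block, m: 0 = fully seated, at most 0.010. It slides straight down with a stiff fit (about 7 N to move it) and stays where it is left
- cap_left_top (a point): centre of the top of the left cap (a flat round cap 60 mm across, 12 mm thick, with a 24 mm pad 2.5 mm higher in its middle); 49.5 mm above the bench when seated
- cap_right (a joint): how far the right grey cap (towards -y of kit_bay, 120 mm in x and 60 mm in y from it) stands proud of the black block, m: 0 = fully seated, at most 0.010. It slides straight down with a stiff fit (about 7 N to move it) and stays where it is left
- cap_right_top (a point): centre of the top of the right cap (a flat round cap 60 mm across, 12 mm thick, with a 24 mm pad 2.5 mm higher in its middle); 49.5 mm above the bench when seated
- reject_pan: shallow open steel pan, fixed to the bench, 150 mm (own x) by 210 mm (own y), lip 14 mm high, walls 4 mm, floor 4 mm thick; stands empty on the robot's right; origin at the centre of its underside
- wash_bottle: white plastic wash bottle with red cap, 68 mm across, 190 mm tall; origin at its foot. Bystander, loose: leave it be
- funnel_cup: small solid steel funnel-shaped cup, 62 mm across, 50 mm tall; origin at its foot. Bystander, loose: leave it be
- die_ring: low steel ring lying flat, 48 mm across, 18 mm tall; origin at its foot. Bystander, loose: leave it be
- sample_tin: open square aluminium tin, 85 x 85 x 60 mm tall; origin at the centre of its underside. Bystander, loose: leave it be
- spatula: spatula 160 mm long lying along its own x. Bystander, loose: leave it be
- beaker: clear plastic beaker, 72 mm across, 90 mm tall; origin at its foot. Bystander, loose: leave it be
- jar: amber jar with white lid, 60 mm across, 75 mm tall; origin at its foot. Bystander, loose: leave it be
Things that resemble listed ones, but are neither listed nor needed, are in the scene too. What is shaped like the cover_a but purple is not meant.

How it is judged:
At the end, for the whole second after the job is handed in: every present cover with a boss lies open side up (within 10 degrees) flat on the floor of the kit tray's bay, every present cover without one lies likewise on the floor of the reject pan, all at rest; both caps are within 1.5 mm of fully seated (((x of cover_a in the frame of kit_bay between -0.06 and 0.06 m and y of cover_a in the frame of kit_bay between -0.12 and 0.12 m and z of cover_a in the frame of kit_bay between 0.038 and 0.05 m and z of cover_a_c5 in the frame of kit_bay above 0.013 m) or (x of cover_a in the frame of reject_pan between -0.07 and 0.07 m and y of cover_a in the frame of reject_pan between -0.1 and 0.1 m and z of cover_a in the frame of reject_pan between 0.042 and 0.054 m and z of cover_a_c5 in the frame of reject_pan below 0.017 m)) and angle between each of cover_a, cover_b, cover_c, cover_d, cover_e's own z axis and vertical above 2.97 rad and linear speed of each of cover_a, cover_b, cover_c, cover_d, cover_e below 0.02 m/s and ((x of cover_b in the frame of kit_bay between -0.06 and 0.06 m and y of cover_b in the frame of kit_bay between -0.12 and 0.12 m and z of cover_b in the frame of kit_bay between 0.038 and 0.05 m and z of cover_b_c5 in the frame of kit_bay above 0.013 m) or (x of cover_b in the frame of reject_pan between -0.07 and 0.07 m and y of cover_b in the frame of reject_pan between -0.1 and 0.1 m and z of cover_b in the frame of reject_pan between 0.042 and 0.054 m and z of cover_b_c5 in the frame of reject_pan below 0.017 m)) and ((x of cover_c in the frame of kit_bay between -0.06 and 0.06 m and y of cover_c in the frame of kit_bay between -0.12 and 0.12 m and z of cover_c in the frame of kit_bay between 0.038 and 0.05 m and z of cover_c_c5 in the frame of kit_bay above 0.013 m) or (x of cover_c in the frame of reject_pan between -0.07 and 0.07 m and y of cover_c in the frame of reject_pan between -0.1 and 0.1 m and z of cover_c in the frame of reject_pan between 0.042 and 0.054 m and z of cover_c_c5 in the frame of reject_pan below 0.017 m)) and ((x of cover_d in the frame of kit_bay between -0.06 and 0.06 m and y of cover_d in the frame of kit_bay between -0.12 and 0.12 m and z of cover_d in the frame of kit_bay between 0.038 and 0.05 m and z of cover_d_c5 in the frame of kit_bay above 0.013 m) or (x of cover_d in the frame of reject_pan between -0.07 and 0.07 m and y of cover_d in the frame of reject_pan between -0.1 and 0.1 m and z of cover_d in the frame of reject_pan between 0.042 and 0.054 m and z of cover_d_c5 in the frame of reject_pan below 0.017 m)) and ((x of cover_e in the frame of kit_bay between -0.06 and 0.06 m and y of cover_e in the frame of kit_bay between -0.12 and 0.12 m and z of cover_e in the frame of kit_bay between 0.038 and 0.05 m and z of cover_e_c5 in the frame of kit_bay above 0.013 m) or (x of cover_e in the frame of reject_pan between -0.07 and 0.07 m and y of cover_e in the frame of reject_pan between -0.1 and 0.1 m and z of cover_e in the frame of reject_pan between 0.042 and 0.054 m and z of cover_e_c5 in the frame of reject_pan below 0.017 m)) and value of joint each of cap_left, cap_right below 0.0015 m); the robot touches nothing.
It fails at once if a bystander is pushed more than 40 mm away (distance of any of wash_bottle, funnel_cup, die_ring, sample_tin, spatula, beaker, jar from where it was at the start of the episode above 0.04 m).
It fails at once if the bottle, funnel cup, tin, beaker or jar is toppled (angle between any of wash_bottle, funnel_cup, sample_tin, beaker, jar's own z axis and vertical above 0.6 rad).
Of cover_a, cover_b, cover_c, cover_d, cover_e only 3 to 4 are there at a start; the rules pass over those that are not, and their reading is None.
At some moment in a run one of cover_a, cover_b, cover_c, cover_d, cover_e may be knocked a few centimetres aside while the robot is not near it.
It also fails if it takes over 210 s, if anything falls off the work surface, if the arm or the gripper's body presses on something with over 40 N, if the wrist force passes 120 N, or if a joint passes its speed limit or range.

### The arm

A 6-joint arm with a two-finger parallel gripper is mounted at the origin on the work surface. World frame = base frame: x ahead of the robot, y to its left, z up, the work surface at z = 0. Lengths are in m, angles in rad, forces in N, time in s.
With the tool pointing down it reaches from about 0.35 to 0.875 m from the base axis. Payload 15.5 kg.
Tool frame: the origin (TCP) lies midway between the tips of the shut fingers; the grasp point (between the pads) lies 19 mm behind it; z points along the fingers, x is the direction in which the jaws open and shut, and the axes are right-handed (so a half turn about z gives the same grasp; the last joint's range is limited). The gripper opens to 85 mm and grips with 20 to 120 N. Pads are 22 mm wide; open, the fingers measure 114 mm over their backs; the gripper's body (76 mm by 85 mm) begins 54 mm behind the grasp point. The pads swing forward as they close: fully open they stand 13 mm farther back than shut.
Start: joints at [-1.228, 0.494, 1.345, -0, 1.302, -0.096], TCP at [0.266, -0.566, 0.231] pointing down, gripper open.
Joint ranges: [-2.91, 2.91], [-0.82, 2.16], [0.22, 2.67], [-1.22, 4.37], [0.12, 2.79], [-3.08, 3.08]. Speed limits (rad/s): [1.89, 1.89, 2.57, 3.01, 3.01, 3.01].

### API

Orientations are given as a rotation vector (axis times angle).
In Python, from workcell import ctrl gives the robot as it stands. The module is installed in compiled form; this text tells all that it offers.
- The arm moves only by the tool apply_moves, never from a script. Its argument "steps" is a list of rows, each an object with "translation": the shift along the tool's x, y, z in units of 60 mm (1.0 is 60 mm), a list of three; "delta_rot": the turn, a rotation vector about the tool's x, y, z in units of 8 degrees (1.0 is 8 degrees), a list of three; "gripper": the finger opening in mm, from 0 to 85.4. A call has 1 to 5 rows; each row shifts and turns the pose as measured when the row begins, along the tool's axes as they then stand; what a row does not reach is not made up. A row lasts 1/8 s, in which the tool goes at most 62.5 mm and 10.7 degrees, less where a joint would pass 70% of its speed; a pose out of reach is approached as far as the arm can. A call is refused whole if a number of a shift passes 1 or a number of a turn 1, either way. A call with a gripper value outside its range is refused whole. The fingers move at their own pace and stop on an object; "newtons" is the grip in N (left out, the last holds). Time passes only in rows, so rows that do not move let the fingers close. It gives the time, the measured TCP pose, the force and the opening at its end, in the units of the state.
- ctrl.sense(): the state, without advancing time (a new reading comes with each control period).
- ctrl.snapshot(name): name is "scene" or "top"; returns a dict with "image" (384x512x3 uint8, red, green, blue), "range_z" (384x512 float32, m along the optical axis (not along the pixel's ray), 0 where there is no reading), "fx", "fy", "cx", "cy" (pixels), "cam_to_world" (4x4, takes a point from camera to world coordinates). Camera axes: x right, y up, looking along -z (the intrinsics and any distortion apply to the point x, -y, -z); pixel columns grow to the right and rows downward; lengths in m; the calibration is good to about 2 mm. A picture is of the moment at which its call begins.
- ctrl.close_job(): hands the job in, once; it reports no verdict.
Trained networks look in a picture, given as the dict that the camera call returned (one of the last four; its "shot" number tells which), for a name from the list of things; names that differ only in an ending like _2 or _b are one class to them, and where a whole thing is asked for, a point or a joint stands for the part that bears it (a point fixed in the world has none). Each returns a list of dicts, best first, with "conf" (0 to 1); they miss things now and then, are a little off and sometimes report something else, mostly with a low value. They report only what shows in the picture. A call takes as long as a camera call. They do not tell look-alikes from the thing itself.
- ctrl.masks_of(target, picture): "region" (384x512 bool, what is visible of it) and "box" ([centre column, centre row, width, height] in pixels, round what is visible of it).
- ctrl.mark_of(target, picture): "pixel" ([row, column] in pixels: a listed point, or the origin of a listed thing).
The state is a dict: "clock": time; "joint_positions": joint angles; "qd": joint speeds; "joint_efforts": joint torques, N m; "tcp_pos": TCP position; "orientation": TCP orientation; "contact_force": force on the tool from outside, world axes, zero at the start; "ft_torque": the same for the moment, N m; "width": finger opening in m.
Only numpy, scipy, OpenCV 4.12 (cv2) and the standard library are available. Lean on these libraries where they do the work, as an engineer would, in place of code of your own. Each camera call takes 0.05 s, during which the arm holds its last target. There are 200 camera calls.

## Working session

There is one attempt and no reset: what is moved stays moved. The work goes in short steps, Python scripts to look and compute and a tool call to move; the robot and the scene stay as the last step left them, time stands still between calls to the robot, and variables do not carry over. Pictures are saved under pics/ and viewed, about 12 in all and at most 16, crops included, and the job is handed in when it is done.

Besides the shell and the picture viewer there is one more tool, called after ">>>" by a JSON object that holds its "op" and its "data". apply_moves: Moves the arm, as the interface text tells. Its arguments: {"type":"object","properties":{"steps":{"type":"array"},"newtons":{"type":"number"}},"required":["steps"]}

```bash
mkdir -p pics; cat > h.py <<'E'
import numpy as np, cv2
from workcell import ctrl
from scipy.spatial.transform import Rotation as R
def snap(n): return ctrl.snapshot(n)
def world(p):
    z=p["range_z"]; v,u=np.mgrid[0:384,0:512]
    c=np.stack([(u-p["cx"])/p["fx"]*z,-(v-p["cy"])/p["fy"]*z,-z,np.ones_like(z)],-1)
    return (c@np.array(p["cam_to_world"]).T)[...,:3]
def save(p,name,crop=None,s=1.5):
    im=p["image"][...,::-1]
    if crop: r0,r1,c0,c1=crop; im=im[r0:r1,c0:c1]
    cv2.imwrite(f"pics/{name}.png",cv2.resize(im,None,fx=s,fy=s,interpolation=cv2.INTER_CUBIC))
def rect(p,W,m):
    """fit of pts in mask: centre, size, yaw of long side"""
    q=W[m&(p["range_z"]>0)]; zt=np.percentile(q[:,2],90); t=q[abs(q[:,2]-zt)<.006]
    (cx,cy),(w,h),a=cv2.minAreaRect((t[:,:2]*1000).astype(np.float32))
    if h>w: w,h,a=h,w,a+90
    return np.round([cx,cy,w,h,(a+90)%180-90,zt*1000],1)
E
cat > a.py <<'E'
from h import *
print({k:np.round(v,3) for k,v in ctrl.sense().items()})
for n in ["top","scene"]:
    p=snap(n); W=world(p); save(p,n+"0"); print(n,p["shot"] if "shot" in p else "",np.round(p["cam_to_world"],2).tolist(),p["fx"])
    for t in ["cover_a","reject_pan"]:
        for d in ctrl.masks_of(t,p):
            print(t,round(d["conf"],2),np.round(d["box"]),rect(p,W,d["region"]),p["image"][d["region"]].mean(0).round())
    for t in ["kit_bay","cap_left_top","cap_right_top","wash_bottle","funnel_cup","die_ring","sample_tin","spatula","beaker","jar","reject_pan"]:
        for d in ctrl.mark_of(t,p)[:2]:
            r,c=np.round(d["pixel"]).astype(int); print(t,round(d["conf"],2),r,c,W[min(r,383),min(c,511)].round(3))
E
python3 a.py
```

```text
{'clock': np.float64(0.0), 'joint_positions': array([-1.228,  0.494,  1.346,  0.   ,  1.302, -0.096]), 'qd': array([-0.001, -0.001,  0.001, -0.   ,  0.001, -0.   ]), 'joint_efforts': array([-1.0000e-03, -8.8216e+01, -3.8387e+01, -0.0000e+00,  1.0000e-02,
       -0.0000e+00]), 'tcp_pos': array([ 0.265, -0.565,  0.231]), 'orientation': array([-2.651e+00,  1.684e+00,  1.000e-03]), 'contact_force': array([ 1.033, -0.025,  0.572]), 'ft_torque': array([ 0.028, -0.016, -0.013]), 'width': np.float64(0.086)}
top 1 [[-0.02, 0.98, -0.2, 0.37], [-1.0, -0.02, 0.01, 0.0], [0.0, 0.2, 0.98, 1.29], [0.0, 0.0, 0.0, 1.0]] 488.75053118118177
cover_a 0.97 [344. 184.  33.  28.] [ 620.  -218.5   64.6   51.2   69.1   46.5] [112. 112. 104.]
cover_a 0.93 [315. 243.  30.  28.] [ 464.4 -135.3   65.6   49.8  -75.4   46.6] [114. 114. 109.]
cover_a 0.88 [348. 143.  30.  33.] [ 731.6 -235.7   65.1   50.9   44.5   46.4] [75. 49. 76.]
cover_a 0.56 [295. 195.  27.  26.] [588.2 -90.6  65.5  50.6  77.4  46.8] [115. 115. 108.]
cover_a 0.39 [394. 141.  32.  35.] [ 725.5 -349.6   70.7   70.   -70.8   88.6] [90. 88. 77.]
re
[... 1186 characters left out ...]
394. 182.  28.  53.] [699.2 420.9  26.4  11.8  32.8 165.8] [100.  88.  74.]
reject_pan 0.67 [169. 194.  63.  35.] [ 450.4 -307.7  210.2  157.2   84.    12.8] [127. 124. 113.]
kit_bay 0.83 168 326 [0.453 0.299 0.007]
cap_left_top 0.49 176 357 [0.587 0.352 0.055]
cap_right_top 0.48 180 332 [0.586 0.255 0.055]
wash_bottle 0.91 201 390 [0.719 0.411 0.035]
funnel_cup 0.55 244 267 [ 0.783 -0.045  0.016]
die_ring 0.63 192 235 [ 0.505 -0.08   0.004]
sample_tin 0.75 231 132 [ 0.651 -0.43   0.042]
spatula 0.93 228 295 [0.731 0.066 0.005]
beaker 0.89 251 163 [ 0.759 -0.346  0.047]
beaker 0.17 171 326 [0.471 0.291 0.007]
jar 0.93 228 339 [0.779 0.195 0.018]
reject_pan 0.92 194 169 [ 0.458 -0.308  0.006]
```

View pics/top0.png

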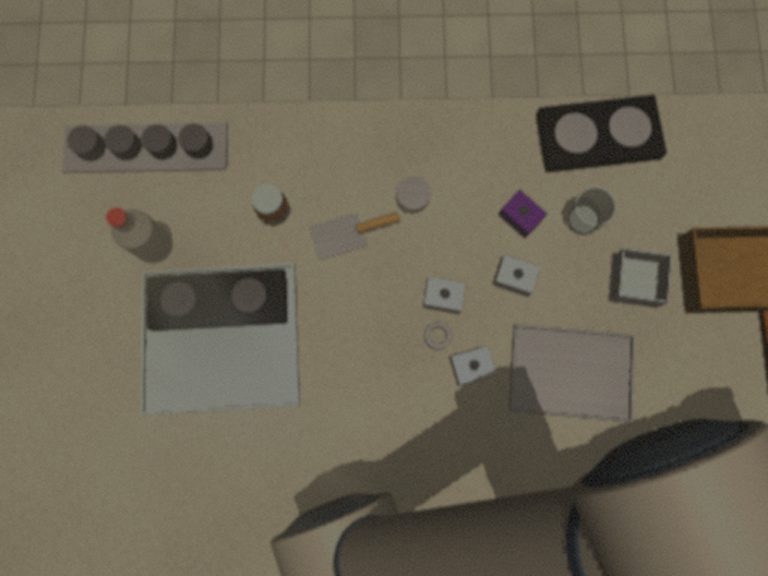

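View pics/scene0.png

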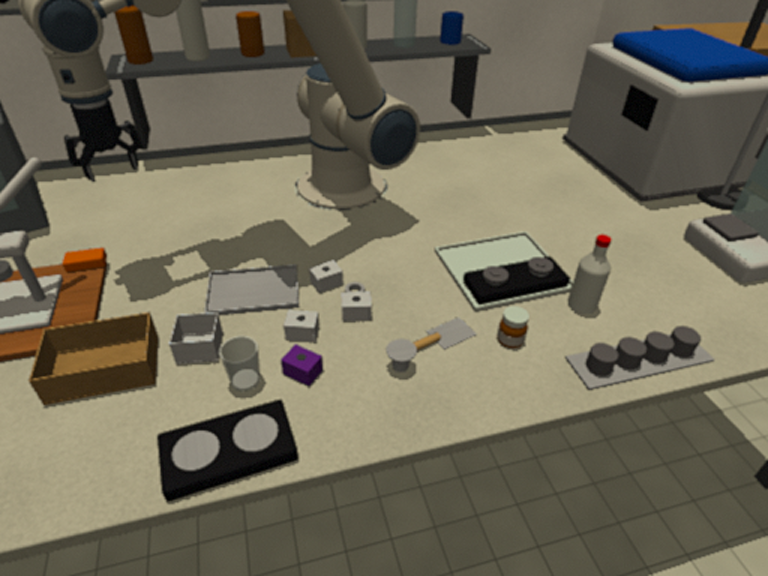

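```bash
cat >> h.py <<'E'
def tool(yaw,tilt=0,roll=0):
    """tool down, jaw axis at yaw (deg, 90 = along +y); tilt>0: fingers point outward (+x when yaw=90)"""
    y=np.radians(yaw); x=np.array([np.cos(y),np.sin(y),0]); z=np.array([0,0,-1.]); 
    M=np.stack([x,np.cross(z,x),z],1)
    out=np.cross(x,[0,0,1])   # for yaw 90: +x
    return R.from_rotvec(-np.radians(tilt)*x)*R.from_matrix(M)
def plan(*wps,grip=None,step=.055,ang=7.6):
    """wps: (pos,Rot[,gripmm]) ; prints rows"""
    s=ctrl.sense(); p=np.array(s["tcp_pos"]); q=R.from_rotvec(s["orientation"]); rows=[]
    for w in wps:
        P=np.array(w[0]); Q=w[1]; g=w[2] if len(w)>2 else grip
        d=q.inv()*Q; n=max(1,int(np.ceil(max(np.linalg.norm(P-p)/step,np.degrees(d.magnitude())/ang))))
        dv=d.as_rotvec()
        for i in range(n):
            qa=q*R.from_rotvec(dv*i/n); t=qa.inv().apply((P-p)/n)/.06
            rows.append((t,np.degrees(dv/n)/8,g))
        p,q=P,Q; rows.append(None)
    print("now",np.round(s["tcp_pos"],4),"z",q0(s),"F",np.round(s["contact_force"],1),"w",round(float(s["width"])*1000,1),"t",round(float(s["clock"]),2))
    for r in rows:
        print("--" if r is None else '{"translation":%s,"delta_rot":%s,"gripper":%s}'%(np.round(r[0],2).tolist(),np.round(r[1],2).tolist(),r[2]))
def q0(s):
    M=R.from_rotvec(s["orientation"]).as_matrix(); x=M[:,0]; z=M[:,2]
    return "yaw %.1f xz %.3f axis %s"%(np.degrees(np.arctan2(x[1],x[0])),x[2],np.round(z,3))
E
python3 - <<'E'
from h import *
s=ctrl.sense();print(q0(s))
p=snap("scene");W=world(p)
save(p,"crop1",(160,300,180,270),6)
for yaw in (77.4,-102.6): plan(([.588,-.091,.13],tool(yaw)),([.588,-.091,.006],tool(yaw)),grip=85)
E
```

```text
yaw -64.9 xz -0.000 axis [-0.  0. -1.]
now [ 0.2655 -0.5658  0.2313] z yaw -64.9 xz -0.000 axis [-0.  0. -1.] F [-0.5  0.1 -0.4] w 85.4 t 1.45
{"translation":[-0.26, -0.43, 0.09],"delta_rot":[-0.0, 0.0, -0.94],"gripper":85}
{"translation":[-0.2, -0.46, 0.09],"delta_rot":[-0.0, 0.0, -0.94],"gripper":85}
{"translation":[-0.14, -0.48, 0.09],"delta_rot":[-0.0, 0.0, -0.94],"gripper":85}
{"translation":[-0.07, -0.5, 0.09],"delta_rot":[-0.0, 0.0, -0.94],"gripper":85}
{"translation":[-0.01, -0.5, 0.09],"delta_rot":[-0.0, 0.0, -0.94],"gripper":85}
{"translation":[0.06, -0.5, 0.09],"delta_rot":[-0.0, 0.0, -0.94],"gripper":85}
{"translation":[0.12, -0.49, 0.09],"delta_rot":[-0.0, 0.0, -0.94],"gripper":85}
{"translation":[0.19, -0.47, 0.09],"delta_rot":[-0.0, 0.0, -0.94],"gripper":85}
{"translation":[0.25, -0.44, 0.09],"delta_rot":[-0.0, 0.0, -0.94],"gripper":85}
{"translation":[0.3, -0.4, 0.09],"delta_rot":[-0.0, 0.0, -0.94],"gripper":85}
{"translation":[0.35, -0.36, 0.09],"delta_rot":[-0.0, 0.0, -0.94],"gripper":85}
{"translation":[0.4, -0.31, 0.09],"delta_rot":[-0.0, 0.0, -0.94],"gripper":85}
[... 1282 characters left out ...]
{"translation":[-0.64, -0.58, 0.15],"delta_rot":[0.0, 0.0, 0.43],"gripper":85}
{"translation":[-0.68, -0.54, 0.15],"delta_rot":[0.0, 0.0, 0.43],"gripper":85}
{"translation":[-0.71, -0.5, 0.15],"delta_rot":[0.0, 0.0, 0.43],"gripper":85}
{"translation":[-0.74, -0.46, 0.15],"delta_rot":[0.0, 0.0, 0.43],"gripper":85}
{"translation":[-0.76, -0.41, 0.15],"delta_rot":[0.0, 0.0, 0.43],"gripper":85}
{"translation":[-0.79, -0.37, 0.15],"delta_rot":[0.0, 0.0, 0.43],"gripper":85}
--
{"translation":[0.0, 0.0, 0.69],"delta_rot":[0.0, 0.0, 0.0],"gripper":85}
{"translation":[0.0, 0.0, 0.69],"delta_rot":[0.0, 0.0, 0.0],"gripper":85}
{"translation":[0.0, 0.0, 0.69],"delta_rot":[0.0, 0.0, 0.0],"gripper":85}
--
```

View pics/crop1.png

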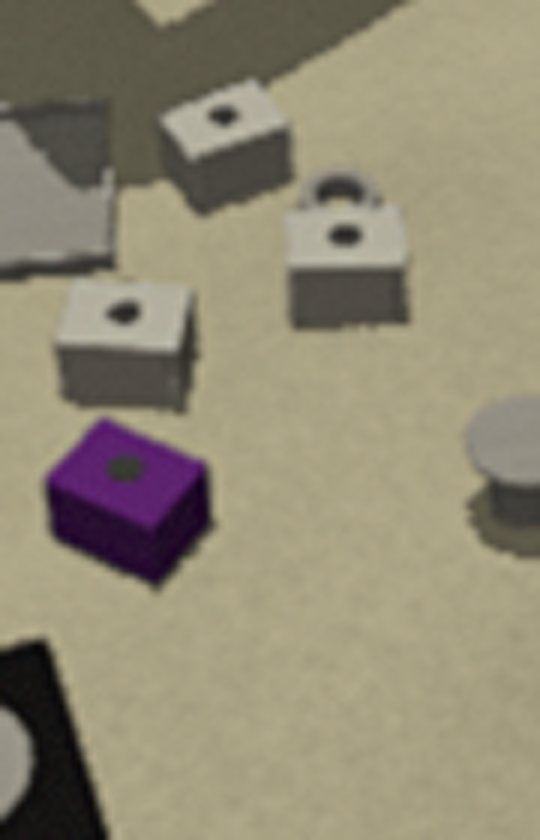

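>>> {"op": "apply_moves", "data": {"steps": [{"translation": [-0.44, -0.75, 0.15], "delta_rot": [0, 0, 0.43], "gripper": 85}, {"translation": [-0.49, -0.72, 0.15], "delta_rot": [0, 0, 0.43], "gripper": 85}, {"translation": [-0.53, -0.69, 0.15], "delta_rot": [0, 0, 0.43], "gripper": 85}, {"translation": [-0.57, -0.66, 0.15], "delta_rot": [0, 0, 0.43], "gripper": 85}, {"translation": [-0.61, -0.62, 0.15], "delta_rot": [0, 0, 0.43], "gripper": 85}], "newtons": 60}}

```text
clock: 2.08
tcp_pos: [0.4159, -0.3484, 0.1854]
orientation: [2.353, -2.079, 0.006]
contact_force: [0.3, -0.6, -0.4]
width: 0.0848
```

>>> {"op": "apply_moves", "data": {"steps": [{"translation": [-0.64, -0.58, 0.15], "delta_rot": [0, 0, 0.43], "gripper": 85}, {"translation": [-0.68, -0.54, 0.15], "delta_rot": [0, 0, 0.43], "gripper": 85}, {"translation": [-0.71, -0.5, 0.15], "delta_rot": [0, 0, 0.43], "gripper": 85}, {"translation": [-0.74, -0.46, 0.15], "delta_rot": [0, 0, 0.43], "gripper": 85}, {"translation": [-0.76, -0.41, 0.15], "delta_rot": [0, 0, 0.43], "gripper": 85}]}}

```text
clock: 2.7
tcp_pos: [0.5711, -0.1289, 0.1394]
orientation: [-2.004, 2.419, -0.01]
contact_force: [0.4, -0.8, -0.1]
width: 0.0851
```

```bash
cat > cov.py <<'E'
from h import *
import sys
for n in sys.argv[1:] or ["scene","top"]:
    p=snap(n); W=world(p)
    for d in ctrl.masks_of("cover_a",p):
        print(n,round(d["conf"],2),np.round(d["box"]),rect(p,W,d["region"]),p["image"][d["region"]].mean(0).round())
E
python3 cov.py; python3 - <<'E'
from h import *
plan(([.588,-.091,.13],tool(-102.6)),([.588,-.091,.006],tool(-102.6)),grip=85)
E
```

```text
scene 0.84 [215. 184.  23.  23.] [ 465.6 -135.3   66.1   54.   -71.3   46.1] [100.  96.  87.]
scene 0.74 [239. 202.  19.  18.] [588.8 -89.2  64.2  55.   77.7  46.2] [98. 94. 85.]
scene 0.6 [203. 217.  26.  20.] [ 621.2 -216.6   63.    51.    71.7   46. ] [116. 112. 102.]
scene 0.57 [201. 243.  27.  31.] [ 733.7 -235.    66.4   52.4   45.    45.9] [70. 34. 79.]
top 0.65 [300. 200.   8.  17.] [ 575.6 -104.    32.8   31.7   75.7   46.6] [85. 80. 73.]
now [ 0.5703 -0.1296  0.1393] z yaw -100.5 xz 0.004 axis [ 0.003 -0.005 -1.   ] F [ 0.  -0.1 -0.3] w 85.1 t 2.9
{"translation":[-0.69, -0.17, 0.15],"delta_rot":[-0.03, -0.03, 0.27],"gripper":85}
--
{"translation":[0.0, 0.0, 0.69],"delta_rot":[0.0, 0.0, 0.0],"gripper":85}
{"translation":[0.0, 0.0, 0.69],"delta_rot":[0.0, 0.0, 0.0],"gripper":85}
{"translation":[0.0, 0.0, 0.69],"delta_rot":[0.0, 0.0, 0.0],"gripper":85}
--
```

>>> {"op": "apply_moves", "data": {"steps": [{"translation": [-0.69, -0.17, 0.15], "delta_rot": [-0.03, -0.03, 0.27], "gripper": 85}, {"translation": [0, 0, 0], "delta_rot": [0, 0, 0], "gripper": 85}, {"translation": [0, 0, 0.69], "delta_rot": [0, 0, 0], "gripper": 85}, {"translation": [0, 0, 0.69], "delta_rot": [0, 0, 0], "gripper": 85}]}}

```text
clock: 3.4
tcp_pos: [0.5897, -0.0956, 0.0497]
orientation: [-1.957, 2.452, -0.012]
contact_force: [0.7, 0.4, -0.6]
width: 0.0848
```

```bash
python3 - <<'E'
from h import *
plan(([.588,-.0905,.006],tool(-102.6)),grip=85)
E
```

```text
now [ 0.5897 -0.0956  0.0497] z yaw -102.8 xz 0.001 axis [ 0.008 -0.003 -1.   ] F [ 0.7  0.4 -0.6] w 84.8 t 3.4
{"translation":[-0.08, 0.05, 0.73],"delta_rot":[-0.06, -0.01, -0.03],"gripper":85}
--
```

>>> {"op": "apply_moves", "data": {"steps": [{"translation": [-0.08, 0.05, 0.73], "delta_rot": [-0.06, 0, 0], "gripper": 85}, {"translation": [0, 0, 0], "delta_rot": [0, 0, 0], "gripper": 50}, {"translation": [0, 0, 0], "delta_rot": [0, 0, 0], "gripper": 50}, {"translation": [0, 0, 0], "delta_rot": [0, 0, 0], "gripper": 50}, {"translation": [0, 0, -0.5], "delta_rot": [0, 0, 0], "gripper": 50}]}}

```text
clock: 4.03
tcp_pos: [0.5864, -0.0951, 0.037]
orientation: [1.955, -2.457, 0.001]
contact_force: [0.5, -0.1, -1.1]
width: 0.0655
```

```bash
python3 - <<'E'
from h import *
q=tool(-90)
plan(([.50,.06,.08],q),([.5,.06,.008],q),grip=50)
E
```

```text
now [ 0.5864 -0.0951  0.037 ] z yaw -103.0 xz 0.002 axis [-0.002 -0.002 -1.   ] F [ 0.5 -0.1 -1.1] w 65.5 t 4.03
{"translation":[-0.55, 0.5, -0.18],"delta_rot":[0.0, -0.0, -0.41],"gripper":50}
{"translation":[-0.58, 0.46, -0.18],"delta_rot":[0.0, -0.0, -0.41],"gripper":50}
{"translation":[-0.6, 0.43, -0.18],"delta_rot":[0.0, -0.0, -0.41],"gripper":50}
{"translation":[-0.62, 0.4, -0.18],"delta_rot":[0.0, -0.0, -0.41],"gripper":50}
--
{"translation":[0.0, 0.0, 0.6],"delta_rot":[0.0, 0.0, 0.0],"gripper":50}
{"translation":[0.0, 0.0, 0.6],"delta_rot":[0.0, 0.0, 0.0],"gripper":50}
--
```

>>> {"op": "apply_moves", "data": {"steps": [{"translation": [-0.55, 0.5, -0.2], "delta_rot": [0, 0, -0.41], "gripper": 50}, {"translation": [-0.58, 0.46, -0.2], "delta_rot": [0, 0, -0.41], "gripper": 50}, {"translation": [-0.6, 0.43, -0.2], "delta_rot": [0, 0, -0.41], "gripper": 50}, {"translation": [-0.62, 0.4, -0.2], "delta_rot": [0, 0, -0.41], "gripper": 50}, {"translation": [0, 0, 0.5], "delta_rot": [0, 0, 0], "gripper": 50}]}}

```text
clock: 4.65
tcp_pos: [0.5037, 0.0621, 0.066]
orientation: [-2.223, 2.204, -0.025]
contact_force: [1.4, -0.7, -1.6]
width: 0.0652
```

```bash
python3 - <<'E'
from h import *
q=tool(-90)
plan(([.5,.06,.008],q),grip=50)
E
```

```text
now [0.5037 0.0621 0.066 ] z yaw -89.5 xz 0.004 axis [ 0.019 -0.004 -1.   ] F [ 1.4 -0.7 -1.6] w 65.2 t 4.65
{"translation":[0.02, 0.04, 0.48],"delta_rot":[-0.07, -0.01, 0.03],"gripper":50}
{"translation":[0.02, 0.04, 0.48],"delta_rot":[-0.07, -0.01, 0.03],"gripper":50}
--
```

>>> {"op": "apply_moves", "data": {"steps": [{"translation": [0.02, 0.04, 0.48], "delta_rot": [-0.07, 0, 0], "gripper": 50}, {"translation": [0.02, 0.04, 0.48], "delta_rot": [-0.07, 0, 0], "gripper": 50}, {"translation": [0, 0, 0], "delta_rot": [0, 0, 0], "gripper": 85}, {"translation": [0, 0, 0], "delta_rot": [0, 0, 0], "gripper": 85}, {"translation": [0, 0, -0.8], "delta_rot": [0, 0, 0], "gripper": 85}]}}

```text
clock: 5.28
tcp_pos: [0.5012, 0.0598, 0.0596]
orientation: [-2.233, 2.21, -0.009]
contact_force: [0.3, -0.1, 1.0]
width: 0.085
```

```bash
cat >> h.py <<'E'
def gp(c,Q,d=.026): return np.array(c)+d*Q.apply([0,0,1])
def tall(p,W,box):
    (x0,x1),(y0,y1)=box
    m=(W[...,0]>x0)&(W[...,0]<x1)&(W[...,1]>y0)&(W[...,1]<y1)&(W[...,2]>.036)&(W[...,2]<.06)
    return rect(p,W,m)
E
python3 - <<'E'
from h import *
q=tool(-90,45); c=[.5,.06,.026]; up=-q.apply([0,0,1])
p=snap("scene");print(tall(p,world(p),((.44,.56),(0,.12))))
plan((gp(np.array(c)+up*.10,q),q),(gp(c,q),q),grip=85)
E
```

```text
[502.8  60.9  67.   51.6 -89.6  47. ]
now [0.5041 0.0599 0.0661] z yaw -89.4 xz 0.004 axis [ 0.013 -0.004 -1.   ] F [5.  2.3 7.6] w 85.0 t 5.33
{"translation":[0.0, -0.12, -0.03],"delta_rot":[-0.82, -0.01, 0.01],"gripper":85}
{"translation":[0.0, -0.11, -0.04],"delta_rot":[-0.82, -0.01, 0.01],"gripper":85}
{"translation":[0.0, -0.11, -0.05],"delta_rot":[-0.82, -0.01, 0.01],"gripper":85}
{"translation":[0.0, -0.1, -0.06],"delta_rot":[-0.82, -0.01, 0.01],"gripper":85}
{"translation":[0.0, -0.09, -0.08],"delta_rot":[-0.82, -0.01, 0.01],"gripper":85}
{"translation":[0.0, -0.08, -0.09],"delta_rot":[-0.82, -0.01, 0.01],"gripper":85}
{"translation":[0.0, -0.07, -0.09],"delta_rot":[-0.82, -0.01, 0.01],"gripper":85}
--
{"translation":[0.0, -0.0, 0.83],"delta_rot":[0.0, 0.0, 0.0],"gripper":85}
{"translation":[0.0, -0.0, 0.83],"delta_rot":[0.0, 0.0, 0.0],"gripper":85}
--
```

>>> {"op": "apply_moves", "data": {"steps": [{"translation": [0, -0.08, -0.2], "delta_rot": [-0.83, 0, 0], "gripper": 85}, {"translation": [0, -0.08, -0.1], "delta_rot": [-0.83, 0, 0], "gripper": 85}, {"translation": [0, -0.1, -0.05], "delta_rot": [-0.83, 0, 0], "gripper": 85}, {"translation": [0, -0.1, -0.06], "delta_rot": [-0.83, 0, 0], "gripper": 85}, {"translation": [0, -0.09, -0.08], "delta_rot": [-0.83, 0, 0], "gripper": 85}]}}

```text
clock: 5.95
tcp_pos: [0.5375, 0.0603, 0.1027]
orientation: [1.906, -1.889, -0.546]
contact_force: [-0.9, 0.2, 0.5]
width: 0.0849
```

>>> {"op": "apply_moves", "data": {"steps": [{"translation": [0, -0.08, 0], "delta_rot": [-0.83, 0, 0], "gripper": 85}, {"translation": [0, -0.07, 0], "delta_rot": [-0.83, 0, 0], "gripper": 85}, {"translation": [0, 0, 0], "delta_rot": [0, 0, 0], "gripper": 85}]}}

```text
clock: 6.32
tcp_pos: [0.5477, 0.0601, 0.1016]
orientation: [1.756, -1.741, -0.731]
contact_force: [-0.6, -0.7, 0.3]
width: 0.0851
```

```bash
python3 - <<'E'
from h import *
q=tool(-90,45); c=[.503,.06,.026]; up=-q.apply([0,0,1])
print(ctrl.sense()["joint_positions"])
plan((gp(np.array(c)+up*.05,q),q),(gp(c,q),q),grip=85)
E
```

```text
[ 0.00496829  0.95444978  1.04226033 -0.00709265  1.94423965  1.56754399]
now [0.5477 0.0601 0.1016] z yaw -89.4 xz 0.004 axis [-0.717 -0.01  -0.697] F [-0.6 -0.7  0.3] w 85.1 t 6.33
{"translation":[-0.0, -0.19, 0.51],"delta_rot":[0.05, -0.04, 0.02],"gripper":85}
{"translation":[-0.0, -0.19, 0.51],"delta_rot":[0.05, -0.04, 0.02],"gripper":85}
--
{"translation":[0.0, 0.0, 0.83],"delta_rot":[0.0, 0.0, 0.0],"gripper":85}
--
```

>>> {"op": "apply_moves", "data": {"steps": [{"translation": [0, -0.19, 0.51], "delta_rot": [0, 0, 0], "gripper": 85}, {"translation": [0, -0.19, 0.51], "delta_rot": [0, 0, 0], "gripper": 85}, {"translation": [0, 0, 0], "delta_rot": [0, 0, 0], "gripper": 85}, {"translation": [0, 0, 0.4], "delta_rot": [0, 0, 0], "gripper": 85}]}}

```text
clock: 6.82
tcp_pos: [0.5064, 0.0593, 0.0314]
orientation: [1.77, -1.755, -0.714]
contact_force: [-0.8, 0.1, -0.6]
width: 0.085
```

```bash
python3 - <<'E'
from h import *
q=tool(-90,45); c=[.503,.06,.026]; up=-q.apply([0,0,1])
plan((gp(c,q),q),grip=85)
E
```

```text
now [0.5064 0.0593 0.0314] z yaw -89.4 xz 0.004 axis [-0.701 -0.01  -0.713] F [-0.8  0.1 -0.6] w 85.0 t 6.83
{"translation":[-0.02, -0.02, 0.54],"delta_rot":[-0.06, -0.07, 0.03],"gripper":85}
--
```

>>> {"op": "apply_moves", "data": {"steps": [{"translation": [0, -0.02, 0.54], "delta_rot": [0, 0, 0], "gripper": 85}, {"translation": [0, 0, 0], "delta_rot": [0, 0, 0], "gripper": 50}, {"translation": [0, 0, 0], "delta_rot": [0, 0, 0], "gripper": 50}, {"translation": [0, 0, 0], "delta_rot": [0, 0, 0], "gripper": 50}]}}

```text
clock: 7.32
tcp_pos: [0.4888, 0.0591, 0.0134]
orientation: [1.779, -1.764, -0.704]
contact_force: [-0.5, 0.6, -1.9]
width: 0.0657
```

```bash
python3 - <<'E'
from h import *
s=ctrl.sense(); q=R.from_rotvec(s["orientation"]); c=s["tcp_pos"]-gp([0,0,0],q); print("pad c",c)
q2=tool(-90,-45)
plan((gp([c[0],c[1],.09],q),q),(gp([.5,.06,.10],q2),q2),(gp([.5,.06,.045],q2),q2),grip=50)
E
```

```text
pad c [0.50677435 0.05934146 0.03216585]
now [0.4888 0.0591 0.0134] z yaw -89.4 xz 0.004 axis [-0.691 -0.01  -0.722] F [-0.5  0.6 -1.9] w 65.7 t 7.33
{"translation":[0.0, 0.33, -0.35],"delta_rot":[0.0, 0.0, 0.0],"gripper":50}
{"translation":[0.0, 0.33, -0.35],"delta_rot":[0.0, 0.0, 0.0],"gripper":50}
--
{"translation":[-0.0, -0.02, -0.04],"delta_rot":[0.92, -0.0, 0.01],"gripper":50}
{"translation":[-0.0, -0.02, -0.04],"delta_rot":[0.92, -0.0, 0.01],"gripper":50}
{"translation":[-0.0, -0.03, -0.03],"delta_rot":[0.92, -0.0, 0.01],"gripper":50}
{"translation":[-0.0, -0.03, -0.03],"delta_rot":[0.92, -0.0, 0.01],"gripper":50}
{"translation":[-0.0, -0.04, -0.02],"delta_rot":[0.92, -0.0, 0.01],"gripper":50}
{"translation":[-0.0, -0.04, -0.02],"delta_rot":[0.92, -0.0, 0.01],"gripper":50}
{"translation":[-0.0, -0.04, -0.01],"delta_rot":[0.92, -0.0, 0.01],"gripper":50}
{"translation":[-0.0, -0.04, -0.01],"delta_rot":[0.92, -0.0, 0.01],"gripper":50}
{"translation":[-0.0, -0.04, -0.0],"delta_rot":[0.92, -0.0, 0.01],"gripper":50}
{"translation":[-0.0, -0.04, 0.0],"delta_rot":[0.92, -0.0, 0.01],"gripper":50}
{"translation":[-0.0, -0.04, 0.01],"delta_rot":[0.92, -0.0, 0.01],"gripper":50}
{"translation":[-0.0, -0.04, 0.01],"delta_rot":[0.92, -0.0, 0.01],"gripper":50}
--
{"translation":[0.0, 0.32, 0.32],"delta_rot":[0.0, 0.0, 0.0],"gripper":50}
{"translation":[0.0, 0.32, 0.32],"delta_rot":[0.0, 0.0, 0.0],"gripper":50}
--
```

>>> {"op": "apply_moves", "data": {"steps": [{"translation": [0, 0.4, -0.42], "delta_rot": [0, 0, 0], "gripper": 50}, {"translation": [0, 0.4, -0.42], "delta_rot": [0, 0, 0], "gripper": 50}, {"translation": [0, -0.03, -0.03], "delta_rot": [0.92, 0, 0], "gripper": 50}, {"translation": [0, -0.03, -0.03], "delta_rot": [0.92, 0, 0], "gripper": 50}, {"translation": [0, -0.03, -0.03], "delta_rot": [0.92, 0, 0], "gripper": 50}]}}

```text
clock: 7.95
tcp_pos: [0.502, 0.0593, 0.0882]
orientation: [2.032, -2.013, -0.362]
contact_force: [1.0, 0.3, -2.5]
width: 0.0653
```

>>> {"op": "apply_moves", "data": {"steps": [{"translation": [0, -0.03, -0.03], "delta_rot": [0.92, 0, 0], "gripper": 50}, {"translation": [0, -0.04, -0.02], "delta_rot": [0.92, 0, 0], "gripper": 50}, {"translation": [0, -0.04, -0.02], "delta_rot": [0.92, 0, 0], "gripper": 50}, {"translation": [0, -0.04, -0.01], "delta_rot": [0.92, 0, 0], "gripper": 50}, {"translation": [0, -0.04, -0.01], "delta_rot": [0.92, 0, 0], "gripper": 50}]}}

```text
clock: 8.57
tcp_pos: [0.5198, 0.0594, 0.0995]
orientation: [-2.063, 2.042, -0.329]
contact_force: [0.6, 0.1, -2.9]
width: 0.0655
```

>>> {"op": "apply_moves", "data": {"steps": [{"translation": [0, -0.04, 0], "delta_rot": [0.92, 0, 0], "gripper": 50}, {"translation": [0, -0.04, 0], "delta_rot": [0.92, 0, 0], "gripper": 50}, {"translation": [0, -0.04, 0], "delta_rot": [0.92, 0, 0], "gripper": 50}, {"translation": [0, -0.04, 0], "delta_rot": [0.92, 0, 0], "gripper": 50}, {"translation": [0, 0, 0], "delta_rot": [0, 0, 0], "gripper": 50}]}}

```text
clock: 9.2
tcp_pos: [0.5425, 0.0687, 0.1529]
orientation: [-1.914, 1.913, -0.597]
contact_force: [0.8, -0.4, -1.7]
width: 0.0653
```

```bash
cat > boss.py <<'E'
from h import *
import sys
p=snap("scene");W=world(p); s=ctrl.sense(); q=R.from_rotvec(s["orientation"]); c=gp(s["tcp_pos"],q,-.026)
print("pad",c.round(4),q0(s),s["joint_positions"].round(2))
h=np.linalg.inv(p["cam_to_world"])@np.r_[c,1]; u=int(p["cx"]-p["fx"]*h[0]/h[2]); v=int(p["cy"]+p["fy"]*h[1]/h[2])
print(u,v); save(p,sys.argv[1],(v-35,v+35,u-40,u+40),7)
D=W-c; m=(abs(D).max(-1)<.045)&(p["range_z"]>0); x=D[m]@np.array([1,0,0]); print("hist x mm",np.histogram(x*1000,np.arange(-45,46,5)))
E
python3 boss.py b1
```

```text
pad [0.5285 0.0696 0.1746] yaw -90.6 xz 0.037 axis [ 0.537 -0.037 -0.843] [ 0.06  0.38  2.1  -0.6   0.12  2.21]
279 149
hist x mm (array([ 4,  4,  8,  9,  5,  5, 22, 49, 61, 58, 55, 62, 63, 73, 43, 45,  3,
        0]), array([-45, -40, -35, -30, -25, -20, -15, -10,  -5,   0,   5,  10,  15,
        20,  25,  30,  35,  40,  45]))
```

View pics/b1.png

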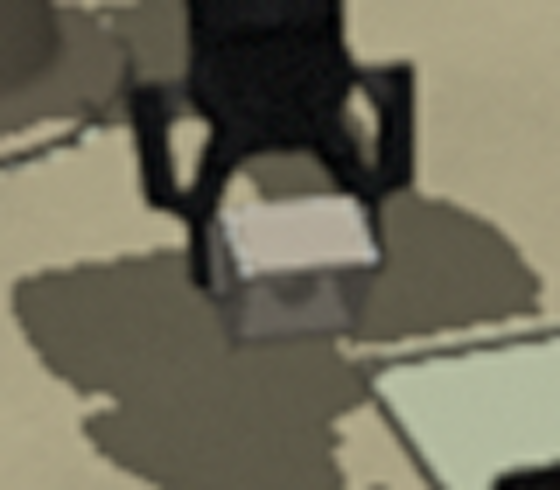

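```bash
python3 - <<'E'
from h import *
q=tool(-99.3,-44)
plan((gp([.62,-.10,.13],q),q),grip=50)
E
```

```text
now [0.5425 0.0686 0.1527] z yaw -90.6 xz 0.037 axis [ 0.537 -0.037 -0.843] F [ 0.3  0.2 -1.3] w 65.2 t 9.25
{"translation":[0.7, -0.23, 0.38],"delta_rot":[0.35, 0.12, 0.26],"gripper":50}
{"translation":[0.69, -0.24, 0.41],"delta_rot":[0.35, 0.12, 0.26],"gripper":50}
{"translation":[0.67, -0.24, 0.43],"delta_rot":[0.35, 0.12, 0.26],"gripper":50}
{"translation":[0.66, -0.25, 0.45],"delta_rot":[0.35, 0.12, 0.26],"gripper":50}
--
```

>>> {"op": "apply_moves", "data": {"steps": [{"translation": [0.7, -0.23, 0.36], "delta_rot": [0.1, 0.1, 0.2], "gripper": 50}, {"translation": [0.7, -0.24, 0.36], "delta_rot": [0.2, 0.1, 0.25], "gripper": 50}, {"translation": [0.68, -0.24, 0.36], "delta_rot": [0.4, 0.1, 0.25], "gripper": 50}, {"translation": [0.66, -0.25, 0.36], "delta_rot": [0.5, 0.1, 0.26], "gripper": 50}, {"translation": [0, 0, 0], "delta_rot": [0.3, 0, 0], "gripper": 50}]}}

```text
clock: 9.88
tcp_pos: [0.6086, -0.0347, 0.1637]
orientation: [-1.797, 1.946, -0.63]
contact_force: [-0.4, 0.5, -1.1]
width: 0.0653
```

```bash
python3 - <<'E'
from h import *
print(ctrl.sense()["joint_positions"].round(2))
q=tool(-99.3,-44)
plan((gp([.62,-.10,.10],q),q),(gp([.62,-.10,.031],q),q),grip=50)
E
```

```text
[-0.19  0.42  2.    0.56  0.12  0.93]
now [ 0.6086 -0.0347  0.1637] z yaw -94.6 xz 0.001 axis [ 0.583 -0.048 -0.811] F [-0.4  0.5 -1.1] w 65.3 t 9.88
{"translation":[0.36, 0.11, 0.48],"delta_rot":[0.34, 0.12, 0.15],"gripper":50}
{"translation":[0.36, 0.13, 0.48],"delta_rot":[0.34, 0.12, 0.15],"gripper":50}
{"translation":[0.35, 0.14, 0.48],"delta_rot":[0.34, 0.12, 0.15],"gripper":50}
--
{"translation":[0.0, 0.4, 0.41],"delta_rot":[0.0, 0.0, 0.0],"gripper":50}
{"translation":[0.0, 0.4, 0.41],"delta_rot":[0.0, 0.0, 0.0],"gripper":50}
--
```

>>> {"op": "apply_moves", "data": {"steps": [{"translation": [0.4, 0.1, 0.5], "delta_rot": [-0.2, 0, 0.1], "gripper": 50}, {"translation": [0.4, 0.1, 0.5], "delta_rot": [0, 0.1, 0.15], "gripper": 50}, {"translation": [0.36, 0.14, 0.5], "delta_rot": [0, 0.1, 0.15], "gripper": 50}, {"translation": [0, 0, 0], "delta_rot": [0, 0.1, 0.1], "gripper": 50}]}}

```text
clock: 10.38
tcp_pos: [0.6337, -0.0918, 0.1062]
orientation: [-1.756, 2.012, -0.598]
contact_force: [0.1, -0.1, -2.7]
width: 0.0653
```

```bash
python3 - <<'E'
from h import *
print(ctrl.sense()["joint_positions"].round(2))
q=tool(-99.3,-42)
plan((gp([.62,-.10,.08],q),q),(gp([.62,-.10,.031],q),q),grip=50)
E
```

```text
[-0.29  0.56  1.95  1.17  0.12  0.28]
now [ 0.6337 -0.0918  0.1062] z yaw -97.4 xz -0.021 axis [ 0.559 -0.055 -0.827] F [ 0.1 -0.1 -2.7] w 65.3 t 10.38
{"translation":[0.1, 0.18, 0.34],"delta_rot":[0.49, 0.13, 0.05],"gripper":50}
{"translation":[0.09, 0.2, 0.32],"delta_rot":[0.49, 0.13, 0.05],"gripper":50}
--
{"translation":[0.0, 0.55, 0.61],"delta_rot":[0.0, 0.0, 0.0],"gripper":50}
--
```

>>> {"op": "apply_moves", "data": {"steps": [{"translation": [0, 0, 0], "delta_rot": [0.5, 0.1, 0], "gripper": 50}, {"translation": [0, 0, 0], "delta_rot": [0.5, 0.1, 0], "gripper": 50}, {"translation": [0, 0, 0], "delta_rot": [0.5, 0.1, 0], "gripper": 50}]}}

```text
clock: 10.75
tcp_pos: [0.6348, -0.0764, 0.1055]
orientation: [-1.723, 1.955, -0.611]
contact_force: [-0.2, -0.5, -2.3]
width: 0.0652
```

```bash
python3 - <<'E'
from h import *
print(ctrl.sense()["joint_positions"].round(2))
q=tool(-99.3,-43)
plan((gp([.62,-.10,.08],q),q),(gp([.62,-.10,.031],q),q),grip=50)
E
```

```text
[-0.29  0.57  2.    1.96  0.16 -0.51]
now [ 0.6348 -0.0764  0.1055] z yaw -96.3 xz -0.049 axis [ 0.606 -0.028 -0.795] F [-0.2 -0.5 -2.3] w 65.2 t 10.75
{"translation":[0.47, 0.36, 0.63],"delta_rot":[0.73, 0.51, 0.06],"gripper":50}
--
{"translation":[0.0, 0.56, 0.6],"delta_rot":[0.0, 0.0, 0.0],"gripper":50}
--
```

>>> {"op": "apply_moves", "data": {"steps": [{"translation": [0.2, 0.15, 0.2], "delta_rot": [0.4, 0.25, 0], "gripper": 50}, {"translation": [0.2, 0.2, 0.3], "delta_rot": [0.4, 0.25, 0], "gripper": 50}, {"translation": [0, 0, 0], "delta_rot": [0, 0, 0], "gripper": 50}]}}

```text
clock: 11.12
tcp_pos: [0.6368, -0.076, 0.0873]
orientation: [-1.689, 1.926, -0.65]
contact_force: [0.7, -0.5, -2.4]
width: 0.0655
```

```bash
python3 - <<'E'
from h import *
print(ctrl.sense()["joint_positions"].round(2))
q=tool(-99.3,-43)
plan((gp([.62,-.10,.06],q),q),(gp([.62,-.10,.032],q),q),grip=50)
E
```

```text
[-0.29  0.63  2.04  2.49  0.26 -1.04]
now [ 0.6368 -0.076   0.0873] z yaw -96.4 xz -0.053 axis [ 0.643 -0.031 -0.765] F [ 0.7 -0.5 -2.4] w 65.5 t 11.12
{"translation":[0.48, 0.43, 0.61],"delta_rot":[0.38, 0.53, 0.02],"gripper":50}
--
{"translation":[0.0, 0.32, 0.34],"delta_rot":[0.0, 0.0, 0.0],"gripper":50}
--
```

>>> {"op": "apply_moves", "data": {"steps": [{"translation": [0.4, 0.25, 0.35], "delta_rot": [0.2, 0.3, 0], "gripper": 50}, {"translation": [0.1, 0.15, 0.2], "delta_rot": [0.2, 0.25, 0], "gripper": 50}, {"translation": [0, 0, 0], "delta_rot": [0, 0, 0], "gripper": 50}]}}

```text
clock: 11.5
tcp_pos: [0.6395, -0.1025, 0.0492]
orientation: [-1.652, 1.937, -0.766]
contact_force: [-0.0, -1.0, -2.0]
width: 0.0651
```

```bash
python3 - <<'E'
from h import *
print(ctrl.sense()["joint_positions"].round(2))
q=tool(-99.3,-43)
plan((gp([.62,-.10,.06],q),q),(gp([.62,-.10,.032],q),q),grip=50)
E
```

```text
[-0.3   0.74  2.08  2.91  0.44 -1.46]
now [ 0.6395 -0.1025  0.0492] z yaw -99.1 xz -0.001 axis [ 0.676 -0.107 -0.729] F [-0. -1. -2.] w 65.1 t 11.5
{"translation":[0.01, 0.12, 0.08],"delta_rot":[-0.03, 0.02, 0.02],"gripper":50}
--
{"translation":[0.0, 0.32, 0.34],"delta_rot":[0.0, 0.0, 0.0],"gripper":50}
--
```

>>> {"op": "apply_moves", "data": {"steps": [{"translation": [0, 0.2, 0.2], "delta_rot": [0, 0, 0], "gripper": 50}, {"translation": [0, 0.2, 0.2], "delta_rot": [0, 0, 0], "gripper": 50}, {"translation": [0, 0, 0], "delta_rot": [0, 0, 0], "gripper": 50}]}}

```text
clock: 11.88
tcp_pos: [0.6414, -0.1009, 0.0179]
orientation: [-1.651, 1.93, -0.761]
contact_force: [0.3, 0.2, -0.8]
width: 0.0654
```

```bash
python3 boss.py b2
```

```text
pad [ 0.6239 -0.0984  0.0376] yaw -98.8 xz -0.006 axis [ 0.68  -0.101 -0.726] [-0.3   0.82  2.08  2.92  0.52 -1.49]
237 207
hist x mm (array([ 0,  6, 11, 22, 18, 34, 40, 49, 59, 60, 54, 61, 80, 97, 81, 59, 30,
       29]), array([-45, -40, -35, -30, -25, -20, -15, -10,  -5,   0,   5,  10,  15,
        20,  25,  30,  35,  40,  45]))
```

View pics/b2.png

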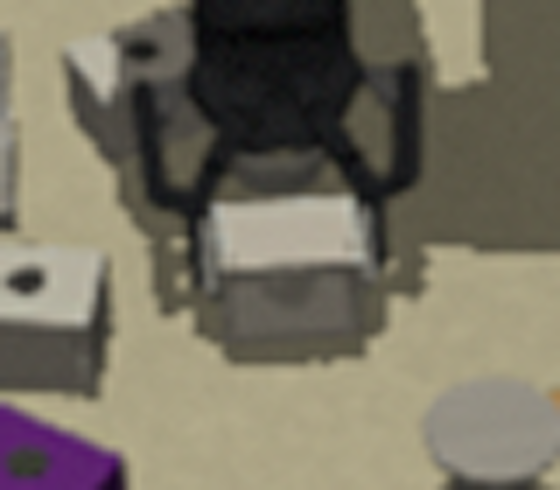

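>>> {"op": "apply_moves", "data": {"steps": [{"translation": [0, 0.08, 0.08], "delta_rot": [0, 0, 0], "gripper": 50}, {"translation": [0, 0, 0], "delta_rot": [0, 0, 0], "gripper": 50}, {"translation": [0, 0, 0], "delta_rot": [0, 0, 0], "gripper": 85}, {"translation": [0, 0, 0], "delta_rot": [0, 0, 0], "gripper": 85}, {"translation": [0, 0, -0.8], "delta_rot": [0, 0, 0], "gripper": 85}]}}

```text
clock: 12.55
tcp_pos: [0.6111, -0.0963, 0.0485]
orientation: [-1.648, 1.925, -0.764]
contact_force: [-0.2, 1.1, 0.4]
width: 0.0851
```

>>> {"op": "apply_moves", "data": {"steps": [{"translation": [0, 0, -0.9], "delta_rot": [-0.5, 0, 0], "gripper": 85}, {"translation": [0, 0, -0.3], "delta_rot": [-0.8, 0, 0], "gripper": 85}, {"translation": [0, 0, 0], "delta_rot": [-0.8, 0, 0], "gripper": 85}, {"translation": [0, 0, 0], "delta_rot": [-0.8, 0, 0], "gripper": 85}, {"translation": [0, 0, 0], "delta_rot": [-0.8, 0, 0], "gripper": 85}]}}

```text
clock: 13.18
tcp_pos: [0.5722, -0.0499, 0.0908]
orientation: [-1.75, 1.979, -0.465]
contact_force: [0.6, 0.1, 0.1]
width: 0.0848
```

```bash
cat > stand.py <<'E'
from h import *
import sys
name,x,y,r=sys.argv[1],*map(float,sys.argv[2:5])
p=snap("scene");W=world(p)
c=np.array([x,y,.025]); D=W-c; n=np.array([np.cos(np.radians(r)),np.sin(np.radians(r)),0]); t=np.array([-n[1],n[0],0])
m=(abs(W[...,0]-x)<.06)&(abs(W[...,1]-y)<.06)&(W[...,2]>.044)&(W[...,2]<.058); print("top",rect(p,W,m))
m=(abs(D@t)<.008)&(abs(D@n)<.06)&(W[...,2]>-.01)&(W[...,2]<.06)&(p["range_z"]>0)
q=np.stack([D@n*1000,W[...,2]*1000],-1)[m]; v=np.nonzero(m)[0]; print("profile (out,z) by row:",[(int(a),q[v==a].mean(0).round().astype(int).tolist()) for a in np.unique(v)])
h=np.linalg.inv(p["cam_to_world"])@np.r_[c,1]; u=int(p["cx"]-p["fx"]*h[0]/h[2]); v=int(p["cy"]+p["fy"]*h[1]/h[2]); print(u,v); save(p,name,(v-35,v+35,u-40,u+40),7)
s=ctrl.sense(); print(s["joint_positions"].round(2),s["tcp_pos"].round(3),q0(s))
E
python3 stand.py b3 .63 -.1 -9.3
```

```text
top [632.6 -97.7  66.8  47.9  85.4  52.7]
profile (out,z) by row: [(202, [-19, 51]), (203, [-13, 51]), (204, [-9, 51]), (205, [-4, 51]), (206, [1, 51]), (207, [5, 50]), (208, [12, 52]), (209, [15, 50]), (210, [20, 51]), (211, [23, 49]), (212, [13, 35]), (213, [10, 28]), (214, [10, 24]), (215, [15, 24]), (216, [12, 17]), (217, [5, 5]), (218, [11, 7]), (219, [16, 7]), (220, [19, 5]), (221, [20, 2]), (222, [23, 1]), (223, [28, 1]), (224, [33, 1]), (225, [39, 2]), (226, [42, 1]), (227, [47, 1]), (228, [51, 0]), (229, [56, 0]), (230, [59, 0])]
237 211
[-0.32  0.55  2.09  1.72  0.22 -0.29] [ 0.572 -0.049  0.091] yaw -95.1 xz -0.114 axis [ 0.54   0.048 -0.84 ]
```

View pics/b3.png

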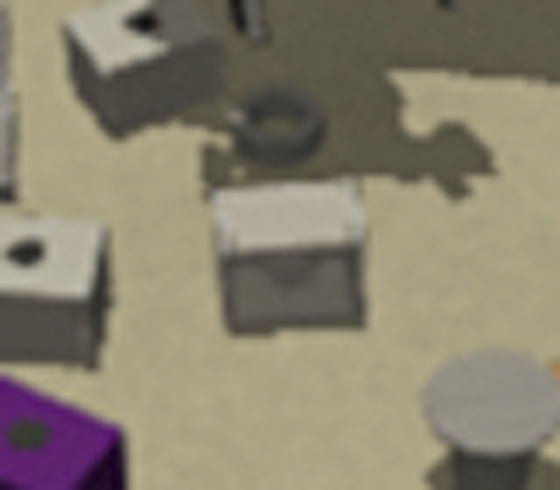

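>>> {"op": "apply_moves", "data": {"steps": [{"translation": [0, -0.4, -0.9], "delta_rot": [-0.5, 0.3, 0], "gripper": 85}, {"translation": [0.2, 0, -0.4], "delta_rot": [-0.9, 0.3, 0], "gripper": 85}, {"translation": [0.2, 0, 0], "delta_rot": [-0.9, 0.2, 0], "gripper": 85}, {"translation": [0.2, 0, 0], "delta_rot": [-0.9, 0, 0], "gripper": 85}, {"translation": [0.1, 0, 0], "delta_rot": [-0.9, 0, 0], "gripper": 85}]}}

```text
clock: 13.85
tcp_pos: [0.579, -0.0383, 0.1113]
orientation: [-1.916, 2.05, -0.138]
contact_force: [0.4, 1.5, -1.3]
width: 0.0848
```

```bash
python3 - <<'E'
from h import *
print(ctrl.sense()["joint_positions"].round(2))
q=tool(-97,47); z=q.apply([0,0,1])
plan((gp(np.array([.632,-.099,.032])-.1*z,q),q),(gp([.632,-.099,.032],q),q),grip=85)
E
```

```text
[-0.31  0.5   1.84  0.44  0.59  0.99]
now [ 0.579  -0.0383  0.1113] z yaw -92.4 xz -0.173 axis [ 0.303  0.153 -0.941] F [ 0.4  1.5 -1.3] w 84.8 t 13.85
{"translation":[0.12, -0.18, 0.09],"delta_rot":[-0.88, 0.12, 0.1],"gripper":85}
{"translation":[0.12, -0.2, 0.07],"delta_rot":[-0.88, 0.12, 0.1],"gripper":85}
{"translation":[0.12, -0.2, 0.05],"delta_rot":[-0.88, 0.12, 0.1],"gripper":85}
{"translation":[0.11, -0.21, 0.02],"delta_rot":[-0.88, 0.12, 0.1],"gripper":85}
{"translation":[0.11, -0.21, -0.0],"delta_rot":[-0.88, 0.12, 0.1],"gripper":85}
{"translation":[0.11, -0.21, -0.03],"delta_rot":[-0.88, 0.12, 0.1],"gripper":85}
{"translation":[0.1, -0.21, -0.05],"delta_rot":[-0.88, 0.12, 0.1],"gripper":85}
{"translation":[0.1, -0.2, -0.07],"delta_rot":[-0.88, 0.12, 0.1],"gripper":85}
{"translation":[0.1, -0.19, -0.1],"delta_rot":[-0.88, 0.12, 0.1],"gripper":85}
--
{"translation":[-0.0, -0.0, 0.83],"delta_rot":[0.0, 0.0, 0.0],"gripper":85}
{"translation":[-0.0, -0.0, 0.83],"delta_rot":[0.0, 0.0, 0.0],"gripper":85}
--
```

>>> {"op": "apply_moves", "data": {"steps": [{"translation": [0.12, -0.18, -0.1], "delta_rot": [-0.88, 0.12, 0.1], "gripper": 85}, {"translation": [0.12, -0.2, -0.1], "delta_rot": [-0.88, 0.12, 0.1], "gripper": 85}, {"translation": [0.12, -0.2, -0.1], "delta_rot": [-0.88, 0.12, 0.1], "gripper": 85}, {"translation": [0.11, -0.21, 0], "delta_rot": [-0.88, 0.12, 0.1], "gripper": 85}, {"translation": [0.11, -0.21, 0], "delta_rot": [-0.88, 0.12, 0.1], "gripper": 85}]}}

```text
clock: 14.48
tcp_pos: [0.6332, -0.0753, 0.1292]
orientation: [2.003, -2.174, -0.481]
contact_force: [0.3, -0.3, -0.1]
width: 0.085
```

>>> {"op": "apply_moves", "data": {"steps": [{"translation": [0.11, -0.21, -0.03], "delta_rot": [-0.88, 0.12, 0.1], "gripper": 85}, {"translation": [0.1, -0.21, -0.05], "delta_rot": [-0.88, 0.12, 0.1], "gripper": 85}, {"translation": [0.1, -0.2, -0.07], "delta_rot": [-0.88, 0.12, 0.1], "gripper": 85}, {"translation": [0.1, -0.19, -0.1], "delta_rot": [-0.88, 0.12, 0.1], "gripper": 85}, {"translation": [0, 0, 0], "delta_rot": [0, 0, 0], "gripper": 85}]}}

```text
clock: 15.1
tcp_pos: [0.6821, -0.0968, 0.1105]
orientation: [1.69, -1.804, -0.879]
contact_force: [-0.2, 1.3, -0.6]
width: 0.0848
```

```bash
python3 - <<'E'
from h import *
print(ctrl.sense()["joint_positions"].round(2))
q=tool(-97,47); z=q.apply([0,0,1])
plan((gp(np.array([.632,-.099,.032])-.06*z,q),q),(gp([.632,-.099,.032],q),q),grip=85)
E
```

```text
[-0.21  1.22  0.39 -0.06  2.38  1.4 ]
now [ 0.6821 -0.0968  0.1105] z yaw -95.4 xz -0.063 axis [-0.744  0.111 -0.659] F [-0.2  1.3 -0.6] w 84.8 t 15.1
{"translation":[0.09, -0.21, 0.46],"delta_rot":[0.11, 0.08, 0.24],"gripper":85}
{"translation":[0.08, -0.2, 0.46],"delta_rot":[0.11, 0.08, 0.24],"gripper":85}
--
{"translation":[-0.0, 0.0, 0.5],"delta_rot":[0.0, 0.0, 0.0],"gripper":85}
{"translation":[-0.0, 0.0, 0.5],"delta_rot":[0.0, 0.0, 0.0],"gripper":85}
--
```

>>> {"op": "apply_moves", "data": {"steps": [{"translation": [0.09, -0.21, 0.46], "delta_rot": [0.11, 0.08, 0.24], "gripper": 85}, {"translation": [0.08, -0.2, 0.46], "delta_rot": [0.11, 0.08, 0.24], "gripper": 85}, {"translation": [0, 0, 0], "delta_rot": [0, 0, 0], "gripper": 85}]}}

```text
clock: 15.48
tcp_pos: [0.6564, -0.0989, 0.0552]
orientation: [1.663, -1.859, -0.812]
contact_force: [0.4, -0.4, -0.6]
width: 0.0851
```

```bash
cat > pl.py <<'E'
from h import *
import sys
# pl.py yaw tilt grip x y z [backoff list]
a=list(map(float,sys.argv[1:])); q=tool(a[0],a[1]); z=q.apply([0,0,1]); c=np.array(a[3:6])
print(ctrl.sense()["joint_positions"].round(2))
plan(*[(gp(c-b*z,q),q) for b in (a[6:] or [0])],grip=int(a[2]))
E
python3 pl.py -97 47 85 .632 -.099 .032
```

```text
[-0.21  1.19  0.59 -0.07  2.17  1.46]
now [ 0.6564 -0.0989  0.0552] z yaw -96.7 xz -0.016 axis [-0.718  0.096 -0.69 ] F [ 0.4 -0.4 -0.6] w 85.1 t 15.47
{"translation":[0.03, 0.0, 0.5],"delta_rot":[-0.04, 0.03, 0.05],"gripper":85}
{"translation":[0.03, -0.0, 0.5],"delta_rot":[-0.04, 0.03, 0.05],"gripper":85}
--
```

>>> {"op": "apply_moves", "data": {"steps": [{"translation": [0.03, 0, 0.5], "delta_rot": [0, 0, 0.05], "gripper": 85}, {"translation": [0.03, 0, 0.55], "delta_rot": [0, 0, 0.05], "gripper": 85}, {"translation": [0, 0, 0], "delta_rot": [0, 0, 0], "gripper": 50}, {"translation": [0, 0, 0], "delta_rot": [0, 0, 0], "gripper": 50}, {"translation": [0, 0, 0], "delta_rot": [0, 0, 0], "gripper": 50}]}}

```text
clock: 16.1
tcp_pos: [0.6156, -0.0945, 0.0203]
orientation: [1.672, -1.877, -0.806]
contact_force: [-0.7, -0.3, -1.4]
width: 0.0653
```

```bash
python3 - <<'E'
from h import *
s=ctrl.sense(); q=R.from_rotvec(s["orientation"]); c=gp(s["tcp_pos"],q,-.026); print("pad c",c)
p=snap("top"); W=world(p)
m=(W[...,0]>.35)&(W[...,0]<.66)&(W[...,1]>.14)&(W[...,1]<.46)
for nm,lo,hi in (("lip",.011,.018),("floor",.002,.0085),("block",.03,.042),("cap",.045,.065)):
    k=m&(W[...,2]>lo)&(W[...,2]<hi); q_=(W[k][:,:2]*1000).astype(np.float32); print(nm,k.sum(),cv2.minAreaRect(q_),W[k].mean(0).round(3))
plan((c+[-.05,0,.10]+.026*q.apply([0,0,1]),q),grip=50)
E
```

```text
pad c [ 0.63394506 -0.09720362  0.03857491]
lip 496 ((522.824951171875, 336.6143798828125), (250.4780731201172, 204.75), 2.071537494659424) [0.518 0.377 0.014]
floor 3792 ((505.0316162109375, 347.8023986816406), (309.8782043457031, 224.29344177246094), 0.01635310985147953) [0.472 0.346 0.005]
block 1779 ((587.7078857421875, 325.3448486328125), (94.65911102294922, 199.23855590820312), 1.7976380586624146) [0.584 0.333 0.035]
cap 806 ((592.8766479492188, 328.38037109375), (217.74755859375, 88.14440155029297), 77.2873764038086) [0.587 0.311 0.054]
now [ 0.6157 -0.0946  0.0204] z yaw -97.1 xz -0.020 axis [-0.705  0.102 -0.702] F [ 0.1 -0.6 -0.9] w 65.6 t 16.15
{"translation":[0.02, 0.59, -0.19],"delta_rot":[-0.0, -0.0, -0.0],"gripper":50}
{"translation":[0.02, 0.59, -0.19],"delta_rot":[-0.0, -0.0, -0.0],"gripper":50}
{"translation":[0.02, 0.59, -0.19],"delta_rot":[-0.0, -0.0, -0.0],"gripper":50}
--
```

>>> {"op": "apply_moves", "data": {"steps": [{"translation": [0, 0.6, -0.3], "delta_rot": [0, 0, 0], "gripper": 50}, {"translation": [0, 0.6, -0.3], "delta_rot": [0.8, 0, 0], "gripper": 50}, {"translation": [-0.3, 0.5, -0.3], "delta_rot": [0.9, 0, 0], "gripper": 50}, {"translation": [-0.5, 0.3, -0.3], "delta_rot": [0.9, 0, 0], "gripper": 50}, {"translation": [-0.6, 0.1, -0.2], "delta_rot": [0.9, 0, 0], "gripper": 50}]}}

```text
clock: 16.77
tcp_pos: [0.5848, -0.0088, 0.1727]
orientation: [1.954, -2.209, -0.343]
contact_force: [0.4, 0.8, -1.8]
width: 0.0654
```

>>> {"op": "apply_moves", "data": {"steps": [{"translation": [-0.6, 0, 0], "delta_rot": [0.9, 0, 0], "gripper": 50}, {"translation": [-0.6, 0, 0], "delta_rot": [0.9, 0, 0], "gripper": 50}, {"translation": [-0.6, 0, 0], "delta_rot": [0.9, 0, 0], "gripper": 50}, {"translation": [-0.6, 0, 0], "delta_rot": [0.9, 0, 0], "gripper": 50}, {"translation": [-0.6, 0, 0], "delta_rot": [0.9, 0, 0], "gripper": 50}]}}

```text
clock: 17.4
tcp_pos: [0.6119, 0.1762, 0.1853]
orientation: [-1.879, 2.142, -0.374]
contact_force: [0.6, -0.9, -2.1]
width: 0.0654
```

```bash
python3 pl.py -88 -43 50 .481 .363 .10
```

```text
[ 0.24  0.44  1.68 -0.17  0.67  2.06]
now [0.6119 0.1762 0.1853] z yaw -97.1 xz -0.030 axis [ 0.365 -0.018 -0.931] F [ 0.6 -0.9 -2.1] w 65.4 t 17.4
{"translation":[-0.56, 0.55, 0.18],"delta_rot":[0.54, -0.09, -0.22],"gripper":50}
{"translation":[-0.58, 0.55, 0.14],"delta_rot":[0.54, -0.09, -0.22],"gripper":50}
{"translation":[-0.59, 0.54, 0.11],"delta_rot":[0.54, -0.09, -0.22],"gripper":50}
{"translation":[-0.61, 0.53, 0.07],"delta_rot":[0.54, -0.09, -0.22],"gripper":50}
{"translation":[-0.62, 0.51, 0.04],"delta_rot":[0.54, -0.09, -0.22],"gripper":50}
--
```

>>> {"op": "apply_moves", "data": {"steps": [{"translation": [-0.56, 0.5, 0.1], "delta_rot": [0.5, -0.09, -0.2], "gripper": 50}, {"translation": [-0.58, 0.5, 0.1], "delta_rot": [0.5, -0.09, -0.2], "gripper": 50}, {"translation": [-0.59, 0.5, 0.1], "delta_rot": [0.5, -0.09, -0.2], "gripper": 50}, {"translation": [-0.61, 0.5, 0.05], "delta_rot": [0.5, -0.09, -0.2], "gripper": 50}, {"translation": [-0.62, 0.5, 0], "delta_rot": [0.5, -0.09, -0.2], "gripper": 50}]}}

```text
clock: 18.02
tcp_pos: [0.5647, 0.2908, 0.1393]
orientation: [-1.96, 1.714, -0.597]
contact_force: [24.7, -3.9, 16.5]
width: 0.0652
```

```bash
python3 pl.py -88 -43 50 .481 .363 .10
```

```text
[ 0.51  0.51  1.93 -1.22  0.26  3.08]
now [0.5647 0.2908 0.1393] z yaw -82.7 xz 0.019 axis [ 0.601  0.061 -0.797] F [24.7 -3.9 16.5] w 65.2 t 18.02
{"translation":[-0.45, 0.44, 0.06],"delta_rot":[0.24, 0.11, 0.2],"gripper":50}
{"translation":[-0.44, 0.45, 0.04],"delta_rot":[0.24, 0.11, 0.2],"gripper":50}
{"translation":[-0.43, 0.47, 0.02],"delta_rot":[0.24, 0.11, 0.2],"gripper":50}
--
```

```bash
python3 - <<'E'
from h import *
print(ctrl.sense()["contact_force"].round(1))
P=[.54,.25,.17]
plan((P,tool(-80,-22)),(P,tool(-45,-22)),(P,tool(-45,-46)),grip=50)
E
```

```text
[24.7 -3.9 16.5]
now [0.5647 0.2908 0.1393] z yaw -82.7 xz 0.019 axis [ 0.601  0.061 -0.797] F [24.7 -3.9 16.5] w 65.2 t 18.02
{"translation":[0.21, 0.03, -0.23],"delta_rot":[-0.63, -0.1, -0.08],"gripper":50}
{"translation":[0.21, 0.05, -0.23],"delta_rot":[-0.63, -0.1, -0.08],"gripper":50}
{"translation":[0.2, 0.08, -0.23],"delta_rot":[-0.63, -0.1, -0.08],"gripper":50}
--
{"translation":[0.0, 0.0, 0.0],"delta_rot":[-0.0, -0.33, -0.81],"gripper":50}
{"translation":[0.0, 0.0, 0.0],"delta_rot":[-0.0, -0.33, -0.81],"gripper":50}
{"translation":[0.0, 0.0, 0.0],"delta_rot":[-0.0, -0.33, -0.81],"gripper":50}
{"translation":[0.0, 0.0, 0.0],"delta_rot":[-0.0, -0.33, -0.81],"gripper":50}
{"translation":[0.0, 0.0, 0.0],"delta_rot":[-0.0, -0.33, -0.81],"gripper":50}
--
{"translation":[0.0, 0.0, 0.0],"delta_rot":[0.75, 0.0, -0.0],"gripper":50}
{"translation":[0.0, 0.0, 0.0],"delta_rot":[0.75, 0.0, -0.0],"gripper":50}
{"translation":[0.0, 0.0, 0.0],"delta_rot":[0.75, 0.0, -0.0],"gripper":50}
{"translation":[0.0, 0.0, 0.0],"delta_rot":[0.75, 0.0, -0.0],"gripper":50}
--
```

>>> {"op": "apply_moves", "data": {"steps": [{"translation": [0.2, 0, -0.23], "delta_rot": [-0.6, -0.1, -0.1], "gripper": 50}, {"translation": [0.2, 0, -0.23], "delta_rot": [-0.6, -0.1, -0.1], "gripper": 50}, {"translation": [0.2, 0, -0.23], "delta_rot": [-0.6, -0.1, -0.1], "gripper": 50}, {"translation": [0, 0, 0], "delta_rot": [0, -0.33, -0.8], "gripper": 50}, {"translation": [0, 0, 0], "delta_rot": [0, -0.33, -0.8], "gripper": 50}]}}

```text
clock: 18.65
tcp_pos: [0.5609, 0.2573, 0.16]
orientation: [-2.248, 1.542, -0.478]
contact_force: [-1.1, 0.6, -3.2]
width: 0.0656
```

>>> {"op": "apply_moves", "data": {"steps": [{"translation": [0, 0, 0], "delta_rot": [0, -0.33, -0.8], "gripper": 50}, {"translation": [0, 0, 0], "delta_rot": [0, -0.33, -0.8], "gripper": 50}, {"translation": [0, 0, 0], "delta_rot": [0, -0.33, -0.8], "gripper": 50}, {"translation": [0, 0, 0], "delta_rot": [0, 0, 0], "gripper": 50}]}}

```text
clock: 19.15
tcp_pos: [0.5623, 0.2574, 0.1615]
orientation: [-2.464, 1.165, -0.412]
contact_force: [-0.4, -0.4, -1.9]
width: 0.0649
```

```bash
python3 - <<'E'
from h import *
s=ctrl.sense(); print(s["joint_positions"].round(2))
P=[.54,.25,.17]
plan((P,tool(-45,-46)),grip=50)
p=snap("scene"); save(p,"c1",(60,220,240,420),4)
E
```

```text
[0.28 0.43 1.86 0.24 0.38 0.97]
now [0.5623 0.2574 0.1615] z yaw -52.0 xz 0.099 axis [ 0.416  0.214 -0.884] F [-0.4 -0.4 -1.9] w 64.9 t 19.15
{"translation":[-0.04, 0.09, -0.1],"delta_rot":[0.79, -0.37, -0.09],"gripper":50}
{"translation":[-0.05, 0.07, -0.11],"delta_rot":[0.79, -0.37, -0.09],"gripper":50}
{"translation":[-0.05, 0.06, -0.11],"delta_rot":[0.79, -0.37, -0.09],"gripper":50}
--
```

View pics/c1.png

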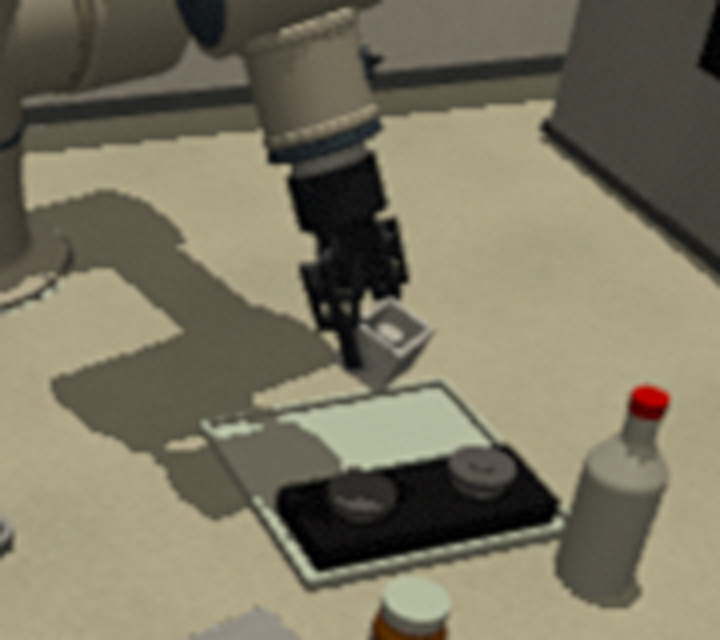

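>>> {"op": "apply_moves", "data": {"steps": [{"translation": [0, 0, 0], "delta_rot": [0.6, -0.2, 0], "gripper": 50}, {"translation": [0, 0, 0], "delta_rot": [0.6, -0.2, 0], "gripper": 50}, {"translation": [0, 0, 0], "delta_rot": [0.6, -0.1, 0], "gripper": 50}, {"translation": [0, 0, 0], "delta_rot": [0.6, 0, 0], "gripper": 50}, {"translation": [0, 0, 0], "delta_rot": [0.6, 0, 0], "gripper": 50}]}}

```text
clock: 19.82
tcp_pos: [0.5522, 0.2731, 0.1588]
orientation: [-2.261, 1.032, -0.397]
contact_force: [0.8, 0.9, -1.5]
width: 0.0652
```

```bash
python3 pl.py -75 -45 50 .481 .363 .10
```

```text
[ 0.19  0.46  2.03  1.51  0.31 -0.35]
now [0.5522 0.2731 0.1588] z yaw -49.4 xz 0.017 axis [ 0.496  0.408 -0.766] F [ 0.8  0.9 -1.5] w 65.2 t 19.82
{"translation":[-0.45, 0.13, 0.3],"delta_rot":[0.15, 0.52, 0.61],"gripper":50}
{"translation":[-0.46, 0.18, 0.26],"delta_rot":[0.15, 0.52, 0.61],"gripper":50}
{"translation":[-0.46, 0.22, 0.22],"delta_rot":[0.15, 0.52, 0.61],"gripper":50}
{"translation":[-0.45, 0.27, 0.19],"delta_rot":[0.15, 0.52, 0.61],"gripper":50}
--
```

>>> {"op": "apply_moves", "data": {"steps": [{"translation": [-0.2, 0, 0], "delta_rot": [0.6, 0, 0], "gripper": 50}, {"translation": [-0.3, 0, 0], "delta_rot": [0.6, 0, 0], "gripper": 50}, {"translation": [-0.4, 0.2, 0.1], "delta_rot": [0, 0.3, 0.4], "gripper": 50}, {"translation": [-0.4, 0.2, 0.2], "delta_rot": [0, 0.4, 0.5], "gripper": 50}, {"translation": [-0.4, 0.2, 0.2], "delta_rot": [0, 0.4, 0.5], "gripper": 50}]}}

```text
clock: 20.45
tcp_pos: [0.5044, 0.3369, 0.1292]
orientation: [-2.068, 1.181, -0.447]
contact_force: [1.3, 0.3, -1.5]
width: 0.0654
```

```bash
python3 pl.py -80 -43 50 .481 .363 .10
```

```text
[ 0.42  0.56  2.18  2.82  0.41 -1.34]
now [0.5044 0.3369 0.1292] z yaw -58.4 xz -0.045 axis [ 0.597  0.404 -0.693] F [ 1.3  0.3 -1.5] w 65.4 t 20.45
{"translation":[-0.14, 0.16, 0.23],"delta_rot":[-0.11, 0.71, 0.57],"gripper":50}
{"translation":[-0.15, 0.17, 0.22],"delta_rot":[-0.11, 0.71, 0.57],"gripper":50}
{"translation":[-0.16, 0.18, 0.21],"delta_rot":[-0.11, 0.71, 0.57],"gripper":50}
--
```

>>> {"op": "apply_moves", "data": {"steps": [{"translation": [-0.14, 0.16, 0.2], "delta_rot": [-0.11, 0.7, 0.57], "gripper": 50}, {"translation": [-0.15, 0.17, 0.2], "delta_rot": [-0.11, 0.7, 0.57], "gripper": 50}, {"translation": [-0.16, 0.18, 0.2], "delta_rot": [-0.11, 0.7, 0.57], "gripper": 50}, {"translation": [0, 0, 0], "delta_rot": [0, 0, 0], "gripper": 50}]}}

```text
clock: 20.95
tcp_pos: [0.5041, 0.3591, 0.1058]
orientation: [-1.965, 1.426, -0.549]
contact_force: [-0.6, 0.8, -1.5]
width: 0.0655
```

```bash
python3 pl.py -83 -43 50 .481 .363 .07;python3 pl.py -83 -43 50 .481 .363 .032
```

```text
[ 0.62  0.62  2.12  3.61  0.4  -1.78]
now [0.5041 0.3591 0.1058] z yaw -71.1 xz -0.035 axis [ 0.66   0.252 -0.707] F [-0.6  0.8 -1.5] w 65.5 t 20.95
{"translation":[-0.05, 0.34, 0.31],"delta_rot":[-0.11, 0.61, 0.45],"gripper":50}
{"translation":[-0.05, 0.34, 0.31],"delta_rot":[-0.11, 0.61, 0.45],"gripper":50}
--
[ 0.62  0.62  2.12  3.61  0.4  -1.78]
now [0.5041 0.3591 0.1058] z yaw -71.1 xz -0.035 axis [ 0.66   0.252 -0.707] F [-0.6  0.8 -1.5] w 65.5 t 20.95
{"translation":[-0.04, 0.57, 0.53],"delta_rot":[-0.11, 0.61, 0.45],"gripper":50}
{"translation":[-0.05, 0.56, 0.53],"delta_rot":[-0.11, 0.61, 0.45],"gripper":50}
--
```

>>> {"op": "apply_moves", "data": {"steps": [{"translation": [-0.05, 0.34, 0.31], "delta_rot": [-0.1, 0.6, 0.45], "gripper": 50}, {"translation": [-0.05, 0.34, 0.31], "delta_rot": [-0.1, 0.6, 0.45], "gripper": 50}, {"translation": [0, 0, 0], "delta_rot": [0, 0, 0], "gripper": 50}]}}

```text
clock: 21.32
tcp_pos: [0.5006, 0.3688, 0.0541]
orientation: [-1.868, 1.642, -0.643]
contact_force: [-0.2, -0.5, -1.0]
width: 0.0653
```

```bash
python3 pl.py -83 -45 50 .481 .36 .032
```

```text
[ 0.75  0.74  2.04  4.11  0.5  -1.99]
now [0.5006 0.3688 0.0541] z yaw -82.4 xz -0.012 axis [ 0.681  0.1   -0.725] F [-0.2 -0.5 -1. ] w 65.3 t 21.32
{"translation":[0.11, 0.49, 0.46],"delta_rot":[0.19, 0.11, -0.0],"gripper":50}
--
```

>>> {"op": "apply_moves", "data": {"steps": [{"translation": [0.08, 0.3, 0.28], "delta_rot": [0.15, 0.1, 0], "gripper": 50}, {"translation": [0.04, 0.18, 0.18], "delta_rot": [0, 0, 0], "gripper": 50}, {"translation": [0, 0, 0], "delta_rot": [0, 0, 0], "gripper": 50}]}}

```text
clock: 21.7
tcp_pos: [0.5013, 0.365, 0.0173]
orientation: [-1.853, 1.62, -0.658]
contact_force: [-0.1, 0.2, -1.6]
width: 0.0653
```

```bash
python3 pl.py -83 -45 50 .481 .36 .030
```

```text
[ 0.75  0.84  2.07  3.92  0.6  -1.79]
now [0.5013 0.365  0.0173] z yaw -82.0 xz -0.012 axis [ 0.699  0.106 -0.707] F [-0.1  0.2 -1.6] w 65.3 t 21.7
{"translation":[0.04, 0.1, 0.04],"delta_rot":[0.0, 0.14, 0.03],"gripper":50}
--
```

>>> {"op": "apply_moves", "data": {"steps": [{"translation": [0.04, 0.06, 0.05], "delta_rot": [0, 0.05, 0], "gripper": 50}, {"translation": [0, 0, 0], "delta_rot": [0, 0, 0], "gripper": 50}]}}

```text
clock: 21.95
tcp_pos: [0.5021, 0.363, 0.0146]
orientation: [-1.852, 1.621, -0.663]
contact_force: [-0.8, 0.5, -1.9]
width: 0.0652
```

>>> {"op": "apply_moves", "data": {"steps": [{"translation": [0, 0, 0], "delta_rot": [0, 0, 0], "gripper": 85}, {"translation": [0, 0, 0], "delta_rot": [0, 0, 0], "gripper": 85}, {"translation": [0, 0, -0.7], "delta_rot": [0, 0, 0], "gripper": 85}, {"translation": [0, 0, -0.9], "delta_rot": [0, 0, 0], "gripper": 85}]}}

```text
clock: 22.45
tcp_pos: [0.4357, 0.3533, 0.0834]
orientation: [-1.849, 1.621, -0.664]
contact_force: [0.5, 0.3, 0.6]
width: 0.085
```

```bash
python3 - <<'E'
from h import *
p=snap("scene");W=world(p)
m=(W[...,0]>.42)&(W[...,0]<.55)&(W[...,1]>.28)&(W[...,1]<.44)&(W[...,2]>.042)&(W[...,2]<.06); print(rect(p,W,m))
k=m; print(np.percentile(W[k][:,2],[5,50,95]).round(4))
print(ctrl.sense()["joint_positions"].round(2))
E
python3 cov.py scene; python3 pl.py -90 0 85 .5 .1 .22
```

```text
[494.7 361.8  67.6  53.7 -84.5  50.8]
[0.0425 0.0473 0.0515]
[ 0.86  0.67  2.18  4.12  0.59 -1.9 ]
scene 0.84 [203. 243.  29.  29.] [ 732.9 -234.8   67.2   52.7   46.4   45.8] [69. 32. 79.]
scene 0.74 [217. 184.  19.  28.] [ 465.8 -134.9   65.1   57.   -73.5   46.4] [119. 115. 104.]
scene 0.53 [350. 167.  24.  19.] [493.5 362.9  66.9  54.5 -82.4  49.6] [98. 95. 86.]
scene 0.46 [394. 182.  29.  54.] [699.6 421.9  26.1  12.6  41.2 168.5] [101.  89.  75.]
[ 0.85  0.67  2.17  4.11  0.59 -1.89]
now [0.435  0.3541 0.0848] z yaw -82.1 xz -0.012 axis [ 0.703  0.106 -0.703] F [ 0.   0.  -0.1] w 85.1 t 22.6
{"translation":[0.62, -0.24, -0.14],"delta_rot":[-0.81, 0.07, 0.13],"gripper":85}
{"translation":[0.61, -0.23, -0.16],"delta_rot":[-0.81, 0.07, 0.13],"gripper":85}
{"translation":[0.61, -0.23, -0.18],"delta_rot":[-0.81, 0.07, 0.13],"gripper":85}
{"translation":[0.61, -0.22, -0.2],"delta_rot":[-0.81, 0.07, 0.13],"gripper":85}
{"translation":[0.61, -0.2, -0.22],"delta_rot":[-0.81, 0.07, 0.13],"gripper":85}
{"translation":[0.61, -0.19, -0.23],"delta_rot":[-0.81, 0.07, 0.13],"gripper":85}
{"translation":[0.61, -0.17, -0.25],"delta_rot":[-0.81, 0.07, 0.13],"gripper":85}
--
```

```bash
python3 - <<'E'
from h import *
P=[.50,.28,.17]
plan((P,tool(-45,-48)),([.54,.3,.17],tool(-42,-15)),([.586,.366,.12],tool(-58,0)),grip=0)
E
```

```text
now [0.435  0.3541 0.0848] z yaw -82.1 xz -0.012 axis [ 0.703  0.106 -0.703] F [ 0.   0.  -0.1] w 85.1 t 22.6
{"translation":[0.27, -0.33, -0.07],"delta_rot":[0.06, -0.66, -0.65],"gripper":0}
{"translation":[0.29, -0.31, -0.1],"delta_rot":[0.06, -0.66, -0.65],"gripper":0}
{"translation":[0.31, -0.28, -0.12],"delta_rot":[0.06, -0.66, -0.65],"gripper":0}
{"translation":[0.32, -0.25, -0.15],"delta_rot":[0.06, -0.66, -0.65],"gripper":0}
{"translation":[0.33, -0.22, -0.18],"delta_rot":[0.06, -0.66, -0.65],"gripper":0}
--
{"translation":[0.05, -0.09, 0.11],"delta_rot":[-0.82, -0.04, -0.06],"gripper":0}
{"translation":[0.05, -0.11, 0.09],"delta_rot":[-0.82, -0.04, -0.06],"gripper":0}
{"translation":[0.05, -0.12, 0.08],"delta_rot":[-0.82, -0.04, -0.06],"gripper":0}
{"translation":[0.05, -0.12, 0.07],"delta_rot":[-0.82, -0.04, -0.06],"gripper":0}
{"translation":[0.05, -0.13, 0.05],"delta_rot":[-0.82, -0.04, -0.06],"gripper":0}
--
{"translation":[-0.06, -0.36, 0.38],"delta_rot":[-0.62, 0.09, 0.66],"gripper":0}
{"translation":[-0.09, -0.38, 0.35],"delta_rot":[-0.62, 0.09, 0.66],"gripper":0}
{"translation":[-0.13, -0.4, 0.31],"delta_rot":[-0.62, 0.09, 0.66],"gripper":0}
--
```

>>> {"op": "apply_moves", "data": {"steps": [{"translation": [0.2, -0.5, -0.4], "delta_rot": [0, -0.3, -0.3], "gripper": 85}, {"translation": [0.29, -0.4, -0.2], "delta_rot": [0.06, -0.66, -0.65], "gripper": 0}, {"translation": [0.31, -0.28, -0.12], "delta_rot": [0.06, -0.66, -0.65], "gripper": 0}, {"translation": [0.32, -0.2, 0], "delta_rot": [0.06, -0.66, -0.65], "gripper": 0}, {"translation": [0.33, -0.2, 0], "delta_rot": [0.06, -0.66, -0.65], "gripper": 0}]}}

```text
clock: 23.22
tcp_pos: [0.4832, 0.315, 0.1655]
orientation: [-2.027, 1.207, -0.521]
contact_force: [0.1, 1.1, 0.2]
width: 0.0119
```

>>> {"op": "apply_moves", "data": {"steps": [{"translation": [0.05, -0.09, 0.1], "delta_rot": [-0.8, -0.2, -0.1], "gripper": 0}, {"translation": [0.05, -0.1, 0.1], "delta_rot": [-0.8, 0, 0], "gripper": 0}, {"translation": [0.05, -0.12, 0.1], "delta_rot": [-0.8, 0, 0], "gripper": 0}, {"translation": [0.05, -0.12, 0.1], "delta_rot": [-0.8, 0, 0], "gripper": 0}, {"translation": [0.05, -0.12, 0.1], "delta_rot": [-0.8, 0, 0], "gripper": 0}]}}

```text
clock: 23.85
tcp_pos: [0.4726, 0.3602, 0.1627]
orientation: [-2.157, 1.194, -0.248]
contact_force: [-0.4, 1.1, -0.3]
width: -0.0001
```

```bash
python3 - <<'E'
from h import *
print(ctrl.sense()["joint_positions"].round(2))
plan(([.586,.366,.10],tool(-58,0)),grip=0)
E
```

```text
[ 0.42  0.42  2.08  1.69  0.23 -0.18]
now [0.4726 0.3602 0.1627] z yaw -55.1 xz -0.141 axis [ 0.453  0.45  -0.77 ] F [-0.4  1.1 -0.3] w -0.1 t 23.85
{"translation":[0.19, -0.11, 0.28],"delta_rot":[-0.81, 0.18, 0.0],"gripper":0}
{"translation":[0.18, -0.15, 0.27],"delta_rot":[-0.81, 0.18, 0.0],"gripper":0}
{"translation":[0.18, -0.18, 0.26],"delta_rot":[-0.81, 0.18, 0.0],"gripper":0}
{"translation":[0.17, -0.2, 0.24],"delta_rot":[-0.81, 0.18, 0.0],"gripper":0}
{"translation":[0.16, -0.23, 0.22],"delta_rot":[-0.81, 0.18, 0.0],"gripper":0}
{"translation":[0.16, -0.25, 0.2],"delta_rot":[-0.81, 0.18, 0.0],"gripper":0}
--
```

>>> {"op": "apply_moves", "data": {"steps": [{"translation": [0.19, -0.11, 0], "delta_rot": [-0.8, 0.18, 0], "gripper": 0}, {"translation": [0.18, -0.15, 0.1], "delta_rot": [-0.8, 0.18, 0], "gripper": 0}, {"translation": [0.18, -0.18, 0.2], "delta_rot": [-0.8, 0.18, 0], "gripper": 0}, {"translation": [0.17, -0.2, 0.2], "delta_rot": [-0.8, 0.18, 0], "gripper": 0}, {"translation": [0.16, -0.23, 0.22], "delta_rot": [-0.8, 0.18, 0], "gripper": 0}]}}

```text
clock: 24.48
tcp_pos: [0.5114, 0.3878, 0.1535]
orientation: [-2.406, 1.271, -0.07]
contact_force: [-0.6, 0.7, -1.1]
width: -0.0003
```

```bash
python3 - <<'E'
from h import *
print(ctrl.sense()["joint_positions"].round(2))
plan(([.586,.366,.10],tool(-58,0)),grip=0)
p=snap("scene");W=world(p)
for n,x,y in(("L",.586,.366),("R",.590,.246)):
    m=(np.hypot(W[...,0]-x,W[...,1]-y)<.05)&(W[...,2]>.045)&(W[...,2]<.07); print(n,m.sum(),cv2.minEnclosingCircle((W[m][:,:2]*1000).astype(np.float32)),np.percentile(W[m][:,2],[20,50,80,97]).round(4))
E
```

```text
[0.45 0.48 1.74 0.38 0.58 1.14]
now [0.5114 0.3878 0.1535] z yaw -54.0 xz -0.147 axis [ 0.234  0.337 -0.912] F [-0.6  0.7 -1.1] w -0.3 t 24.48
{"translation":[0.29, -0.11, 0.25],"delta_rot":[-0.7, 0.28, 0.07],"gripper":0}
{"translation":[0.28, -0.14, 0.24],"delta_rot":[-0.7, 0.28, 0.07],"gripper":0}
{"translation":[0.26, -0.16, 0.24],"delta_rot":[-0.7, 0.28, 0.07],"gripper":0}
{"translation":[0.25, -0.19, 0.23],"delta_rot":[-0.7, 0.28, 0.07],"gripper":0}
--
L 159 ((586.37451171875, 366.90283203125), 30.87558364868164) [0.0522 0.0548 0.0569 0.0596]
R 162 ((591.4832153320312, 247.11767578125), 30.8773250579834) [0.0511 0.0534 0.055  0.057 ]
```

>>> {"op": "apply_moves", "data": {"steps": [{"translation": [0.29, -0.11, 0.2], "delta_rot": [-0.7, 0.28, 0.07], "gripper": 0}, {"translation": [0.28, -0.14, 0.2], "delta_rot": [-0.7, 0.28, 0.07], "gripper": 0}, {"translation": [0.26, -0.16, 0.2], "delta_rot": [-0.7, 0.28, 0.07], "gripper": 0}, {"translation": [0.25, -0.19, 0.2], "delta_rot": [-0.7, 0.28, 0.07], "gripper": 0}, {"translation": [0, 0, 0], "delta_rot": [0, 0, 0], "gripper": 0}]}}

```text
clock: 25.15
tcp_pos: [0.5956, 0.3586, 0.1055]
orientation: [2.722, -1.524, 0.007]
contact_force: [-1.2, 1.2, -0.2]
width: -0.0002
```

```bash
python3 - <<'E'
from h import *
print(ctrl.sense()["joint_positions"].round(2))
plan(([.586,.367,.075],tool(-58,0)),grip=0)
E
```

```text
[ 0.46  0.72  1.27 -0.02  1.17  1.49]
now [0.5956 0.3586 0.1055] z yaw -58.5 xz 0.015 axis [-0.007 -0.021 -1.   ] F [-1.2  1.2 -0.2] w -0.2 t 25.15
{"translation":[-0.21, 0.05, 0.51],"delta_rot":[0.12, -0.11, -0.06],"gripper":0}
--
```

>>> {"op": "apply_moves", "data": {"steps": [{"translation": [-0.21, 0.05, 0.51], "delta_rot": [0.1, -0.1, 0], "gripper": 0}, {"translation": [0, 0, 0.15], "delta_rot": [0, 0, 0], "gripper": 0}, {"translation": [0, 0, 0.15], "delta_rot": [0, 0, 0], "gripper": 0}, {"translation": [0, 0, 0.1], "delta_rot": [0, 0, 0], "gripper": 0}, {"translation": [0, 0, 0.1], "delta_rot": [0, 0, 0], "gripper": 0}]}}

```text
clock: 25.78
tcp_pos: [0.5879, 0.3669, 0.0486]
orientation: [-2.739, 1.534, -0.002]
contact_force: [-32.9, -14.1, 105.3]
width: 0.0
```

>>> {"op": "apply_moves", "data": {"steps": [{"translation": [0, 0, 0.05], "delta_rot": [0, 0, 0], "gripper": 0}]}}

```text
clock: 25.9
tcp_pos: [0.5876, 0.3667, 0.0492]
orientation: [-2.738, 1.534, -0.002]
contact_force: [-16.4, -7.3, 34.9]
width: -0.0001
```

>>> {"op": "apply_moves", "data": {"steps": [{"translation": [0, 0, -0.8], "delta_rot": [0, 0, 0], "gripper": 0}]}}

```text
clock: 26.02
tcp_pos: [0.5858, 0.3655, 0.0959]
orientation: [2.74, -1.535, -0.002]
contact_force: [0.9, -0.6, 0.6]
width: -0.0
```

```bash
python3 - <<'E'
from h import *
plan(([.591,.247,.075],tool(-67,0)),grip=0)
E
```

```text
now [0.5858 0.3655 0.0959] z yaw -58.5 xz -0.001 axis [-0.001 -0.    -1.   ] F [ 0.9 -0.6  0.6] w -0.0 t 26.02
{"translation":[0.58, 0.32, 0.12],"delta_rot":[0.0, 0.0, 0.35],"gripper":0}
{"translation":[0.59, 0.29, 0.12],"delta_rot":[0.0, 0.0, 0.35],"gripper":0}
{"translation":[0.61, 0.26, 0.12],"delta_rot":[0.0, 0.0, 0.35],"gripper":0}
--
```

>>> {"op": "apply_moves", "data": {"steps": [{"translation": [0.58, 0.32, 0.1], "delta_rot": [0, 0, 0.35], "gripper": 0}, {"translation": [0.59, 0.29, 0.1], "delta_rot": [0, 0, 0.35], "gripper": 0}, {"translation": [0.61, 0.26, 0.1], "delta_rot": [0, 0, 0.35], "gripper": 0}, {"translation": [0, 0, 0], "delta_rot": [0, 0, 0], "gripper": 0}]}}

```text
clock: 26.52
tcp_pos: [0.5954, 0.2445, 0.0847]
orientation: [-2.61, 1.731, -0.01]
contact_force: [-0.4, -0.7, -0.1]
width: 0.0005
```

>>> {"op": "apply_moves", "data": {"steps": [{"translation": [0, 0, 0.2], "delta_rot": [0, 0, 0], "gripper": 0}, {"translation": [0, 0, 0.15], "delta_rot": [0, 0, 0], "gripper": 0}, {"translation": [0, 0, 0.05], "delta_rot": [0, 0, 0], "gripper": 0}]}}

```text
clock: 26.9
tcp_pos: [0.5962, 0.2463, 0.0598]
orientation: [-2.611, 1.728, -0.011]
contact_force: [-0.1, 1.1, -0.9]
width: -0.0001
```

>>> {"op": "apply_moves", "data": {"steps": [{"translation": [0, 0, 0.08], "delta_rot": [0, 0, 0], "gripper": 0}, {"translation": [0, 0, 0.06], "delta_rot": [0, 0, 0], "gripper": 0}, {"translation": [0, 0, 0.05], "delta_rot": [0, 0, 0], "gripper": 0}]}}

```text
clock: 27.28
tcp_pos: [0.5966, 0.247, 0.049]
orientation: [-2.613, 1.725, -0.013]
contact_force: [-15.1, -8.2, 55.5]
width: -0.0001
```

>>> {"op": "apply_moves", "data": {"steps": [{"translation": [0, 0, 0.05], "delta_rot": [0, 0, 0], "gripper": 0}]}}

```text
clock: 27.4
tcp_pos: [0.5967, 0.247, 0.0488]
orientation: [-2.613, 1.724, -0.015]
contact_force: [-22.3, -9.8, 71.7]
width: 0.0003
```

>>> {"op": "apply_moves", "data": {"steps": [{"translation": [0, 0, -0.9], "delta_rot": [0, 0, 0], "gripper": 85}, {"translation": [0.3, 0, -0.9], "delta_rot": [0, 0, 0.5], "gripper": 85}]}}

```text
clock: 27.65
tcp_pos: [0.6, 0.2304, 0.1562]
orientation: [-2.555, 1.816, -0.008]
contact_force: [0.6, -0.2, 0.1]
width: 0.0357
```

```bash
python3 cov.py scene; python3 pl.py -75 45 85 .4655 -.135 .03 .12;  python3 - <<'E'
from h import *
p=snap("scene");W=world(p)
for n,x,y in(("L",.586,.367),("R",.591,.247)):
    m=(np.hypot(W[...,0]-x,W[...,1]-y)<.027)&(W[...,2]>.04); print(n,np.percentile(W[m][:,2],[20,50,80,97]).round(4))
E
```

```text
scene 0.82 [350. 168.  28.  18.] [513.3 362.5  90.7  67.1   3.   48.9] [99. 96. 87.]
scene 0.69 [203. 215.  24.  17.] [ 622.1 -218.    65.1   51.2   72.    46.2] [127. 124. 112.]
scene 0.69 [216. 184.  21.  26.] [ 465.1 -134.4   66.9   52.8  -75.8   46. ] [122. 118. 107.]
scene 0.56 [201. 243.  30.  30.] [ 733.9 -235.4   66.    53.6   44.5   45.6] [71. 33. 81.]
[ 0.27  0.58  1.39 -0.    1.15  1.51]
now [0.6037 0.2296 0.1606] z yaw -71.0 xz 0.001 axis [ 0.017  0.004 -1.   ] F [ 1.2  0.9 -0.6] w 50.9 t 27.75
{"translation":[0.72, 0.44, 0.15],"delta_rot":[-0.82, -0.03, 0.07],"gripper":85}
{"translation":[0.73, 0.41, 0.19],"delta_rot":[-0.82, -0.03, 0.07],"gripper":85}
{"translation":[0.73, 0.38, 0.23],"delta_rot":[-0.82, -0.03, 0.07],"gripper":85}
{"translation":[0.74, 0.35, 0.27],"delta_rot":[-0.82, -0.03, 0.07],"gripper":85}
{"translation":[0.74, 0.3, 0.31],"delta_rot":[-0.82, -0.03, 0.07],"gripper":85}
{"translation":[0.75, 0.26, 0.34],"delta_rot":[-0.82, -0.03, 0.07],"gripper":85}
{"translation":[0.75, 0.21, 0.36],"delta_rot":[-0.82, -0.03, 0.07],"gripper":85}
--
L [0.0469 0.0482 0.0498 0.0516]
R [0.0495 0.2128 0.5427 0.5479]
```

>>> {"op": "apply_moves", "data": {"steps": [{"translation": [0.72, 0.44, 0.1], "delta_rot": [-0.82, 0, 0.07], "gripper": 85}, {"translation": [0.73, 0.41, 0.15], "delta_rot": [-0.82, 0, 0.07], "gripper": 85}, {"translation": [0.73, 0.38, 0.2], "delta_rot": [-0.82, 0, 0.07], "gripper": 85}, {"translation": [0.74, 0.35, 0.25], "delta_rot": [-0.82, 0, 0.07], "gripper": 85}, {"translation": [0.74, 0.3, 0.3], "delta_rot": [-0.82, 0, 0.07], "gripper": 85}]}}

```text
clock: 28.42
tcp_pos: [0.5479, -0.0206, 0.1204]
orientation: [2.114, -1.574, -0.454]
contact_force: [0.4, 0.7, -0.0]
width: 0.0849
```

>>> {"op": "apply_moves", "data": {"steps": [{"translation": [0.75, 0.26, 0.34], "delta_rot": [-0.82, 0, 0.07], "gripper": 85}, {"translation": [0.75, 0.21, 0.3], "delta_rot": [-0.82, 0, 0.07], "gripper": 85}, {"translation": [0, 0, 0], "delta_rot": [0, 0, 0], "gripper": 85}]}}

```text
clock: 28.8
tcp_pos: [0.5276, -0.1247, 0.102]
orientation: [1.914, -1.457, -0.611]
contact_force: [0.5, 0.2, -0.4]
width: 0.0849
```

```bash
python3 pl.py -75 45 85 .465 -.135 .03 .05 0
```

```text
[-0.15  0.93  1.13 -0.33  1.84  1.19]
now [ 0.5276 -0.1247  0.102 ] z yaw -74.1 xz 0.020 axis [-0.7   -0.214 -0.682] F [ 0.5  0.2 -0.4] w 84.9 t 28.8
{"translation":[-0.07, -0.07, 0.59],"delta_rot":[0.13, -0.09, -0.01],"gripper":85}
{"translation":[-0.06, -0.06, 0.59],"delta_rot":[0.13, -0.09, -0.01],"gripper":85}
--
{"translation":[0.0, 0.0, 0.83],"delta_rot":[0.0, 0.0, 0.0],"gripper":85}
--
```

>>> {"op": "apply_moves", "data": {"steps": [{"translation": [-0.07, -0.07, 0.59], "delta_rot": [0.13, -0.09, 0], "gripper": 85}, {"translation": [-0.06, -0.06, 0.59], "delta_rot": [0.13, -0.09, 0], "gripper": 85}, {"translation": [0, 0, 0], "delta_rot": [0, 0, 0], "gripper": 85}]}}

```text
clock: 29.18
tcp_pos: [0.4798, -0.128, 0.0438]
orientation: [1.944, -1.492, -0.616]
contact_force: [0.0, -0.0, -0.2]
width: 0.085
```

```bash
python3 pl.py -75 45 85 .465 -.135 .028
```

```text
[-0.18  0.93  1.3  -0.31  1.63  1.23]
now [ 0.4798 -0.128   0.0438] z yaw -75.0 xz -0.000 axis [-0.681 -0.182 -0.709] F [ 0.  -0.  -0.2] w 85.0 t 29.18
{"translation":[0.05, 0.01, 0.81],"delta_rot":[-0.02, 0.0, 0.0],"gripper":85}
--
```

>>> {"op": "apply_moves", "data": {"steps": [{"translation": [0.05, 0, 0.5], "delta_rot": [0, 0, 0], "gripper": 85}, {"translation": [0, 0, 0.35], "delta_rot": [0, 0, 0], "gripper": 85}, {"translation": [0, 0, 0], "delta_rot": [0, 0, 0], "gripper": 50}, {"translation": [0, 0, 0], "delta_rot": [0, 0, 0], "gripper": 50}, {"translation": [0, 0, 0], "delta_rot": [0, 0, 0], "gripper": 50}]}}

```text
clock: 29.8
tcp_pos: [0.4506, -0.1378, 0.0087]
orientation: [1.952, -1.491, -0.607]
contact_force: [1.0, 0.7, -2.3]
width: 0.0653
```

```bash
python3 - <<'E'
from h import *
s=ctrl.sense(); q=R.from_rotvec(s["orientation"]); c=gp(s["tcp_pos"],q,-.026); print("pad c",c,q0(s))
Q=tool(-78,-45)
plan(([.52,-.11,.15],tool(-78,10)),([.58,-.05,.17],Q),grip=50)
E
```

```text
pad c [ 0.4681403  -0.13297294  0.02728356] yaw -74.7 xz 0.002 axis [-0.675 -0.186 -0.714]
now [ 0.4506 -0.1378  0.0087] z yaw -74.7 xz 0.002 axis [-0.675 -0.186 -0.714] F [ 1.   0.7 -2.3] w 65.3 t 29.8
{"translation":[-0.03, 0.15, -0.51],"delta_rot":[0.86, -0.04, 0.07],"gripper":50}
{"translation":[-0.03, 0.09, -0.52],"delta_rot":[0.86, -0.04, 0.07],"gripper":50}
{"translation":[-0.03, 0.03, -0.53],"delta_rot":[0.86, -0.04, 0.07],"gripper":50}
{"translation":[-0.03, -0.04, -0.53],"delta_rot":[0.86, -0.04, 0.07],"gripper":50}
{"translation":[-0.04, -0.1, -0.52],"delta_rot":[0.86, -0.04, 0.07],"gripper":50}
--
{"translation":[-0.1, -0.14, -0.07],"delta_rot":[0.86, -0.0, 0.0],"gripper":50}
{"translation":[-0.1, -0.15, -0.05],"delta_rot":[0.86, -0.0, 0.0],"gripper":50}
{"translation":[-0.1, -0.15, -0.03],"delta_rot":[0.86, -0.0, 0.0],"gripper":50}
{"translation":[-0.1, -0.15, -0.01],"delta_rot":[0.86, -0.0, 0.0],"gripper":50}
{"translation":[-0.1, -0.15, 0.0],"delta_rot":[0.86, -0.0, 0.0],"gripper":50}
{"translation":[-0.1, -0.15, 0.02],"delta_rot":[0.86, -0.0, 0.0],"gripper":50}
{"translation":[-0.1, -0.15, 0.04],"delta_rot":[0.86, -0.0, 0.0],"gripper":50}
{"translation":[-0.1, -0.14, 0.06],"delta_rot":[0.86, -0.0, 0.0],"gripper":50}
--
```

>>> {"op": "apply_moves", "data": {"steps": [{"translation": [0, 0.5, -0.5], "delta_rot": [0, 0, 0], "gripper": 50}, {"translation": [0, 0.2, -0.5], "delta_rot": [0.86, 0, 0], "gripper": 50}, {"translation": [0, 0.1, -0.5], "delta_rot": [0.86, 0, 0], "gripper": 50}, {"translation": [0, 0, -0.5], "delta_rot": [0.86, 0, 0], "gripper": 50}, {"translation": [0, -0.1, -0.3], "delta_rot": [0.86, 0, 0], "gripper": 50}]}}

```text
clock: 30.42
tcp_pos: [0.5066, -0.1218, 0.1531]
orientation: [2.314, -1.761, -0.244]
contact_force: [-0.8, -0.7, -1.5]
width: 0.0656
```

>>> {"op": "apply_moves", "data": {"steps": [{"translation": [-0.1, -0.2, -0.1], "delta_rot": [0.86, 0, 0], "gripper": 50}, {"translation": [-0.1, -0.25, -0.1], "delta_rot": [0.86, 0, 0], "gripper": 50}, {"translation": [-0.1, -0.25, -0.05], "delta_rot": [0.86, 0, 0], "gripper": 50}, {"translation": [-0.1, -0.2, 0], "delta_rot": [0.86, 0, 0], "gripper": 50}, {"translation": [-0.1, -0.2, 0], "delta_rot": [0.86, 0, 0], "gripper": 50}]}}

```text
clock: 31.05
tcp_pos: [0.5689, -0.0735, 0.1724]
orientation: [-2.273, 1.725, -0.315]
contact_force: [1.3, 2.0, -2.5]
width: 0.0654
```

```bash
python3 pl.py -80 -45 50 .57 -.05 .10
```

```text
[-0.34  0.39  1.82  0.31  0.67  0.73]
now [ 0.5689 -0.0735  0.1724] z yaw -74.5 xz 0.010 axis [ 0.331  0.083 -0.94 ] F [ 1.3  2.  -2.5] w 65.4 t 31.05
{"translation":[-0.09, 0.03, 0.39],"delta_rot":[0.78, 0.08, 0.16],"gripper":50}
{"translation":[-0.09, 0.07, 0.38],"delta_rot":[0.78, 0.08, 0.16],"gripper":50}
{"translation":[-0.09, 0.12, 0.37],"delta_rot":[0.78, 0.08, 0.16],"gripper":50}
{"translation":[-0.1, 0.16, 0.36],"delta_rot":[0.78, 0.08, 0.16],"gripper":50}
--
```

>>> {"op": "apply_moves", "data": {"steps": [{"translation": [-0.1, 0, 0], "delta_rot": [0.7, 0, 0], "gripper": 50}, {"translation": [-0.1, 0, 0], "delta_rot": [0.7, 0, 0], "gripper": 50}, {"translation": [-0.1, 0, 0], "delta_rot": [0.7, 0, 0], "gripper": 50}, {"translation": [0, 0, 0], "delta_rot": [0.7, 0, 0], "gripper": 50}, {"translation": [0, 0, 0], "delta_rot": [0.7, 0, 0], "gripper": 50}]}}

```text
clock: 31.68
tcp_pos: [0.566, -0.0488, 0.1743]
orientation: [-1.994, 1.486, -0.564]
contact_force: [0.0, 0.6, -2.8]
width: 0.0654
```

>>> {"op": "apply_moves", "data": {"steps": [{"translation": [0, 0, 0], "delta_rot": [0.5, 0, 0], "gripper": 50}, {"translation": [0, 0, 0], "delta_rot": [0.3, 0, 0], "gripper": 50}]}}

```text
clock: 31.92
tcp_pos: [0.5672, -0.0492, 0.1759]
orientation: [-1.905, 1.418, -0.641]
contact_force: [-0.1, 0.2, -2.3]
width: 0.0655
```

```bash
python3 pl.py -80 -45 50 .57 -.05 .06; python3 pl.py -80 -45 50 .57 -.05 .032
```

```text
[-0.54  0.46  2.19  1.82  0.61 -0.92]
now [ 0.5672 -0.0492  0.1759] z yaw -73.2 xz -0.005 axis [ 0.722  0.221 -0.656] F [-0.1  0.2 -2.3] w 65.5 t 31.93
{"translation":[0.02, 0.49, 0.58],"delta_rot":[-0.17, 0.22, 0.19],"gripper":50}
{"translation":[0.02, 0.47, 0.59],"delta_rot":[-0.17, 0.22, 0.19],"gripper":50}
{"translation":[0.01, 0.46, 0.6],"delta_rot":[-0.17, 0.22, 0.19],"gripper":50}
--
[-0.54  0.46  2.19  1.82  0.61 -0.92]
now [ 0.5672 -0.0492  0.1759] z yaw -73.2 xz -0.005 axis [ 0.722  0.221 -0.656] F [-0.1  0.2 -2.3] w 65.5 t 31.93
{"translation":[0.03, 0.61, 0.68],"delta_rot":[-0.17, 0.22, 0.19],"gripper":50}
{"translation":[0.02, 0.59, 0.69],"delta_rot":[-0.17, 0.22, 0.19],"gripper":50}
{"translation":[0.01, 0.57, 0.71],"delta_rot":[-0.17, 0.22, 0.19],"gripper":50}
--
```

>>> {"op": "apply_moves", "data": {"steps": [{"translation": [0.02, 0.49, 0.58], "delta_rot": [-0.17, 0.2, 0.2], "gripper": 50}, {"translation": [0.02, 0.47, 0.59], "delta_rot": [-0.17, 0.2, 0.2], "gripper": 50}, {"translation": [0, 0.4, 0.5], "delta_rot": [-0.17, 0.2, 0.2], "gripper": 50}, {"translation": [0, 0, 0], "delta_rot": [0, 0, 0], "gripper": 50}]}}

```text
clock: 32.42
tcp_pos: [0.5907, -0.0482, 0.0474]
orientation: [-1.879, 1.582, -0.658]
contact_force: [-0.6, 0.9, -2.7]
width: 0.0654
```

```bash
python3 pl.py -80 -44 50 .57 -.05 .029
```

```text
[-0.41  0.78  2.21  2.46  0.66 -1.43]
now [ 0.5907 -0.0482  0.0474] z yaw -80.2 xz -0.002 axis [ 0.7    0.122 -0.704] F [-0.6  0.9 -2.7] w 65.4 t 32.42
{"translation":[-0.03, 0.47, 0.4],"delta_rot":[-0.16, -0.01, -0.02],"gripper":50}
--
```

>>> {"op": "apply_moves", "data": {"steps": [{"translation": [-0.03, 0.36, 0.34], "delta_rot": [-0.1, 0, 0], "gripper": 50}, {"translation": [0, 0.08, 0.08], "delta_rot": [0, 0, 0], "gripper": 50}, {"translation": [0, 0, 0], "delta_rot": [0, 0, 0], "gripper": 50}]}}

```text
clock: 32.8
tcp_pos: [0.5918, -0.0464, 0.0153]
orientation: [-1.886, 1.582, -0.653]
contact_force: [1.0, -0.2, -1.6]
width: 0.0653
```

```bash
python3 pl.py -80 -44 50 .57 -.05 .029
```

```text
[-0.4   0.86  2.2   2.52  0.72 -1.51]
now [ 0.5918 -0.0464  0.0153] z yaw -80.0 xz -0.001 axis [ 0.695  0.123 -0.708] F [ 1.  -0.2 -1.6] w 65.3 t 32.8
{"translation":[-0.0, 0.11, 0.01],"delta_rot":[-0.12, 0.01, -0.0],"gripper":50}
--
```

>>> {"op": "apply_moves", "data": {"steps": [{"translation": [0, 0.06, 0.06], "delta_rot": [0, 0, 0], "gripper": 50}, {"translation": [0, 0, 0], "delta_rot": [0, 0, 0], "gripper": 85}, {"translation": [0, 0, 0], "delta_rot": [0, 0, 0], "gripper": 85}, {"translation": [0, 0, -0.7], "delta_rot": [0, 0, 0], "gripper": 85}, {"translation": [0, 0, -0.9], "delta_rot": [0, 0, 0], "gripper": 85}]}}

```text
clock: 33.42
tcp_pos: [0.5262, -0.0584, 0.0812]
orientation: [-1.884, 1.576, -0.658]
contact_force: [0.1, -0.8, 1.5]
width: 0.0849
```

```bash
python3 stand.py b4 .585 -.05 10
```

```text
top [579.6 -47.1  66.1  45.6 -78.8  52.7]
profile (out,z) by row: [(190, [-24, 52]), (191, [-20, 53]), (192, [-15, 51]), (193, [-10, 51]), (194, [-3, 51]), (195, [3, 51]), (196, [7, 50]), (197, [12, 50]), (198, [15, 47]), (199, [6, 36]), (200, [3, 30]), (201, [0, 23]), (202, [-2, 17]), (203, [0, 14]), (204, [-5, 5]), (205, [2, 6]), (206, [6, 5]), (207, [13, 6]), (208, [15, 2]), (209, [19, 1]), (210, [24, 1]), (211, [29, 1]), (212, [34, 0]), (213, [41, 1]), (214, [45, 0]), (215, [50, 1]), (216, [56, 1]), (217, [59, 1])]
248 200
[-0.53  0.7   2.36  2.38  0.73 -1.49] [ 0.521 -0.058  0.084] yaw -79.9 xz -0.000 axis [ 0.698  0.125 -0.705]
```

View pics/b4.png

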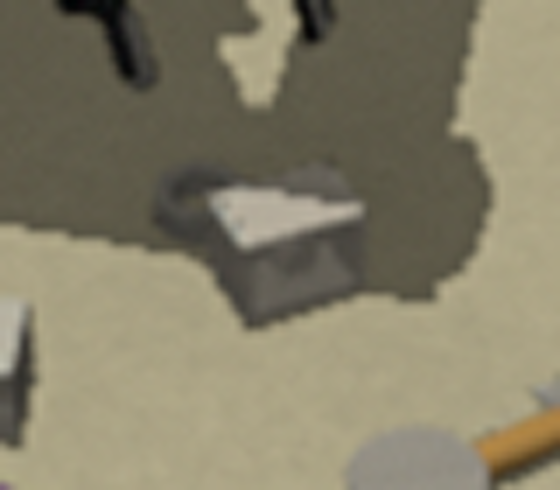

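```bash
python3 - <<'E'
from h import *
q=tool(-79.5,46); z=q.apply([0,0,1]); c=np.array([.580,-.047,.03])
plan(([.56,-.05,.16],tool(-79.5,-20)),(gp(c-.1*z,q),q),grip=85,ang=7.2)
E
```

```text
now [ 0.5215 -0.0576  0.0841] z yaw -79.9 xz -0.000 axis [ 0.698  0.125 -0.705] F [-3.9  6.9 -0.6] w 84.6 t 33.48
{"translation":[-0.0, -0.34, -0.11],"delta_rot":[-0.79, -0.01, -0.01],"gripper":85}
{"translation":[-0.0, -0.33, -0.14],"delta_rot":[-0.79, -0.01, -0.01],"gripper":85}
{"translation":[-0.0, -0.31, -0.18],"delta_rot":[-0.79, -0.01, -0.01],"gripper":85}
{"translation":[-0.0, -0.29, -0.21],"delta_rot":[-0.79, -0.01, -0.01],"gripper":85}
--
{"translation":[0.0, -0.07, 0.16],"delta_rot":[-0.83, 0.0, 0.0],"gripper":85}
{"translation":[0.0, -0.09, 0.16],"delta_rot":[-0.83, 0.0, 0.0],"gripper":85}
{"translation":[0.0, -0.11, 0.14],"delta_rot":[-0.83, 0.0, 0.0],"gripper":85}
{"translation":[0.0, -0.12, 0.13],"delta_rot":[-0.83, 0.0, 0.0],"gripper":85}
{"translation":[0.0, -0.14, 0.12],"delta_rot":[-0.83, 0.0, 0.0],"gripper":85}
{"translation":[0.0, -0.15, 0.1],"delta_rot":[-0.83, 0.0, 0.0],"gripper":85}
{"translation":[0.0, -0.16, 0.08],"delta_rot":[-0.83, 0.0, 0.0],"gripper":85}
{"translation":[0.0, -0.17, 0.06],"delta_rot":[-0.83, 0.0, 0.0],"gripper":85}
{"translation":[0.0, -0.17, 0.04],"delta_rot":[-0.83, 0.0, 0.0],"gripper":85}
{"translation":[0.0, -0.18, 0.02],"delta_rot":[-0.83, 0.0, 0.0],"gripper":85}
--
```

>>> {"op": "apply_moves", "data": {"steps": [{"translation": [0, -0.4, -0.3], "delta_rot": [-0.5, 0, 0], "gripper": 85}, {"translation": [0, -0.33, -0.3], "delta_rot": [-0.8, 0, 0], "gripper": 85}, {"translation": [0, -0.31, -0.3], "delta_rot": [-0.8, 0, 0], "gripper": 85}, {"translation": [0, -0.2, -0.2], "delta_rot": [-0.8, 0, 0], "gripper": 85}, {"translation": [0, -0.1, 0], "delta_rot": [-0.83, 0, 0], "gripper": 85}]}}

```text
clock: 34.1
tcp_pos: [0.5271, -0.0203, 0.1288]
orientation: [-2.031, 1.637, -0.367]
contact_force: [-0.7, 1.6, -0.4]
width: 0.0851
```

>>> {"op": "apply_moves", "data": {"steps": [{"translation": [0, -0.1, 0], "delta_rot": [-0.83, 0, 0], "gripper": 85}, {"translation": [0, -0.1, 0], "delta_rot": [-0.83, 0, 0], "gripper": 85}, {"translation": [0, -0.1, 0], "delta_rot": [-0.83, 0, 0], "gripper": 85}, {"translation": [0, -0.15, 0], "delta_rot": [-0.83, 0, 0], "gripper": 85}, {"translation": [0, -0.15, 0], "delta_rot": [-0.83, 0, 0], "gripper": 85}]}}

```text
clock: 34.72
tcp_pos: [0.5534, -0.0055, 0.1409]
orientation: [-2.355, 1.823, 0.044]
contact_force: [0.3, 0.1, -0.2]
width: 0.0853
```

```bash
python3 pl.py -79.5 46 85 .580 -.047 .03 .1 
```

```text
[-0.22  0.48  1.69  0.2   0.94  0.99]
now [ 0.5534 -0.0055  0.1409] z yaw -75.1 xz -0.123 axis [ 0.077  0.147 -0.986] F [ 0.3  0.1 -0.2] w 85.3 t 34.73
{"translation":[0.14, -0.15, 0.14],"delta_rot":[-0.93, 0.1, 0.12],"gripper":85}
{"translation":[0.13, -0.17, 0.12],"delta_rot":[-0.93, 0.1, 0.12],"gripper":85}
{"translation":[0.13, -0.18, 0.1],"delta_rot":[-0.93, 0.1, 0.12],"gripper":85}
{"translation":[0.12, -0.2, 0.08],"delta_rot":[-0.93, 0.1, 0.12],"gripper":85}
{"translation":[0.12, -0.21, 0.06],"delta_rot":[-0.93, 0.1, 0.12],"gripper":85}
{"translation":[0.12, -0.22, 0.03],"delta_rot":[-0.93, 0.1, 0.12],"gripper":85}
{"translation":[0.11, -0.22, 0.0],"delta_rot":[-0.93, 0.1, 0.12],"gripper":85}
--
```

>>> {"op": "apply_moves", "data": {"steps": [{"translation": [0.14, -0.2, 0], "delta_rot": [-0.9, 0.1, 0.12], "gripper": 85}, {"translation": [0.13, -0.2, 0], "delta_rot": [-0.9, 0.1, 0.12], "gripper": 85}, {"translation": [0.13, -0.2, 0.05], "delta_rot": [-0.9, 0.1, 0.12], "gripper": 85}, {"translation": [0.12, -0.2, 0.05], "delta_rot": [-0.9, 0.1, 0.12], "gripper": 85}, {"translation": [0.12, -0.21, 0.05], "delta_rot": [-0.9, 0.1, 0.12], "gripper": 85}]}}

```text
clock: 35.35
tcp_pos: [0.6184, -0.0299, 0.1237]
orientation: [2.088, -1.71, -0.505]
contact_force: [-0.1, 0.2, -0.6]
width: 0.0852
```

>>> {"op": "apply_moves", "data": {"steps": [{"translation": [0.12, -0.22, 0.03], "delta_rot": [-0.9, 0.1, 0.12], "gripper": 85}, {"translation": [0.11, -0.22, 0], "delta_rot": [-0.9, 0.1, 0.12], "gripper": 85}, {"translation": [0, 0, 0], "delta_rot": [0, 0, 0], "gripper": 85}]}}

```text
clock: 35.72
tcp_pos: [0.6415, -0.0389, 0.1035]
orientation: [1.866, -1.566, -0.649]
contact_force: [-0.2, -0.2, -0.7]
width: 0.0849
```

```bash
python3 pl.py -79.5 46 85 .580 -.047 .03 .05 
```

```text
[-0.06  1.08  0.71 -0.22  2.13  1.3 ]
now [ 0.6415 -0.0389  0.1035] z yaw -79.6 xz 0.016 axis [-0.707 -0.14  -0.693] F [-0.2 -0.2 -0.7] w 84.9 t 35.73
{"translation":[-0.03, -0.08, 0.6],"delta_rot":[0.01, -0.03, -0.05],"gripper":85}
{"translation":[-0.03, -0.08, 0.6],"delta_rot":[0.01, -0.03, -0.05],"gripper":85}
--
```

>>> {"op": "apply_moves", "data": {"steps": [{"translation": [-0.03, -0.08, 0.6], "delta_rot": [0, 0, 0], "gripper": 85}, {"translation": [-0.03, -0.08, 0.6], "delta_rot": [0, 0, 0], "gripper": 85}, {"translation": [0, 0, 0], "delta_rot": [0, 0, 0], "gripper": 85}]}}

```text
clock: 36.1
tcp_pos: [0.5958, -0.0445, 0.0477]
orientation: [1.872, -1.573, -0.642]
contact_force: [0.1, 1.1, 1.1]
width: 0.085
```

```bash
python3 pl.py -79.5 46 85 .580 -.047 .029
```

```text
[-0.07  1.07  0.91 -0.2   1.93  1.33]
now [ 0.5958 -0.0445  0.0477] z yaw -79.7 xz 0.017 axis [-0.7   -0.139 -0.7  ] F [0.1 1.1 1.1] w 85.0 t 36.1
{"translation":[-0.01, -0.03, 0.84],"delta_rot":[-0.06, -0.07, -0.1],"gripper":85}
--
```

>>> {"op": "apply_moves", "data": {"steps": [{"translation": [0, -0.02, 0.5], "delta_rot": [0, 0, 0], "gripper": 85}, {"translation": [0, 0, 0.35], "delta_rot": [0, 0, 0], "gripper": 85}, {"translation": [0, 0, 0], "delta_rot": [0, 0, 0], "gripper": 50}, {"translation": [0, 0, 0], "delta_rot": [0, 0, 0], "gripper": 50}, {"translation": [0, 0, 0], "delta_rot": [0, 0, 0], "gripper": 50}]}}

```text
clock: 36.72
tcp_pos: [0.5669, -0.0516, 0.0188]
orientation: [1.882, -1.585, -0.626]
contact_force: [-0.9, 0.3, -2.7]
width: 0.0655
```

```bash
python3 - <<'E'
from h import *
s=ctrl.sense(); q=R.from_rotvec(s["orientation"]); c=gp(s["tcp_pos"],q,-.026); print("pad c",c,q0(s),s["width"])
E
```

```text
pad c [ 0.58480403 -0.04801295  0.03734533] yaw -79.7 xz 0.020 axis [-0.687 -0.139 -0.713] 0.06552383908485056
```

>>> {"op": "apply_moves", "data": {"steps": [{"translation": [0, 0.5, -0.5], "delta_rot": [0, 0, 0], "gripper": 50}, {"translation": [0, 0.3, -0.5], "delta_rot": [0.86, 0, 0], "gripper": 50}, {"translation": [0, 0.2, -0.4], "delta_rot": [0.86, 0, 0], "gripper": 50}, {"translation": [0, 0.2, -0.4], "delta_rot": [0.86, 0, -0.2], "gripper": 50}, {"translation": [0, 0.1, -0.2], "delta_rot": [0.86, 0, -0.2], "gripper": 50}]}}

```text
clock: 37.35
tcp_pos: [0.5843, -0.0454, 0.1658]
orientation: [2.285, -1.805, -0.256]
contact_force: [0.3, -1.2, -2.4]
width: 0.0653
```

>>> {"op": "apply_moves", "data": {"steps": [{"translation": [0, 0, -0.1], "delta_rot": [0.86, 0, -0.2], "gripper": 50}, {"translation": [0, 0, -0.1], "delta_rot": [0.86, 0, 0], "gripper": 50}, {"translation": [0, 0, 0], "delta_rot": [0.86, 0, 0], "gripper": 50}, {"translation": [0, 0, 0], "delta_rot": [0.86, 0, 0], "gripper": 50}, {"translation": [0, 0, 0], "delta_rot": [0.86, 0, 0], "gripper": 50}]}}

```text
clock: 37.98
tcp_pos: [0.5905, -0.045, 0.1851]
orientation: [-2.261, 1.733, -0.305]
contact_force: [0.4, 0.8, -2.6]
width: 0.0656
```

```bash
python3 pl.py -75 -45 50 .56 -.02 .17
```

```text
[-0.28  0.39  1.76  0.27  0.71  0.85]
now [ 0.5905 -0.045   0.1851] z yaw -74.9 xz -0.000 axis [ 0.33   0.089 -0.94 ] F [ 0.4  0.8 -2.6] w 65.6 t 37.98
{"translation":[-0.13, 0.07, 0.12],"delta_rot":[0.78, 0.0, 0.0],"gripper":50}
{"translation":[-0.13, 0.08, 0.12],"delta_rot":[0.78, 0.0, 0.0],"gripper":50}
{"translation":[-0.13, 0.09, 0.11],"delta_rot":[0.78, 0.0, 0.0],"gripper":50}
{"translation":[-0.13, 0.1, 0.1],"delta_rot":[0.78, 0.0, 0.0],"gripper":50}
--
```

>>> {"op": "apply_moves", "data": {"steps": [{"translation": [-0.1, 0, 0], "delta_rot": [0.7, 0, 0], "gripper": 50}, {"translation": [-0.1, 0, 0], "delta_rot": [0.7, 0, 0], "gripper": 50}, {"translation": [-0.1, 0, 0], "delta_rot": [0.7, 0, 0], "gripper": 50}, {"translation": [0, 0, 0], "delta_rot": [0.7, 0, 0], "gripper": 50}, {"translation": [0, 0, 0], "delta_rot": [0.7, 0, 0], "gripper": 50}]}}

```text
clock: 38.6
tcp_pos: [0.5872, -0.0208, 0.1876]
orientation: [-1.98, 1.496, -0.561]
contact_force: [-0.1, 1.2, -2.6]
width: 0.0649
```

```bash
python3 pl.py -78 -45 50 .486 .243 .12; python3 - <<'E'
from h import *
p=snap("scene");W=world(p); s=ctrl.sense(); q=R.from_rotvec(s["orientation"]); c=gp(s["tcp_pos"],q,-.026)
h=np.linalg.inv(p["cam_to_world"])@np.r_[c,1]; u=int(p["cx"]-p["fx"]*h[0]/h[2]); v=int(p["cy"]+p["fy"]*h[1]/h[2]); save(p,"b5",(v-35,v+35,u-40,u+40),7)
E
```

```text
[-0.39  0.39  2.07  1.44  0.45 -0.38]
now [ 0.5872 -0.0208  0.1876] z yaw -73.8 xz -0.017 axis [ 0.645  0.201 -0.738] F [-0.1  1.2 -2.6] w 64.9 t 38.6
{"translation":[-0.77, 0.18, 0.18],"delta_rot":[0.05, 0.08, 0.05],"gripper":50}
{"translation":[-0.77, 0.19, 0.17],"delta_rot":[0.05, 0.08, 0.05],"gripper":50}
{"translation":[-0.77, 0.19, 0.16],"delta_rot":[0.05, 0.08, 0.05],"gripper":50}
{"translation":[-0.78, 0.2, 0.15],"delta_rot":[0.05, 0.08, 0.05],"gripper":50}
{"translation":[-0.78, 0.21, 0.14],"delta_rot":[0.05, 0.08, 0.05],"gripper":50}
{"translation":[-0.78, 0.21, 0.13],"delta_rot":[0.05, 0.08, 0.05],"gripper":50}
--
```

View pics/b5.png

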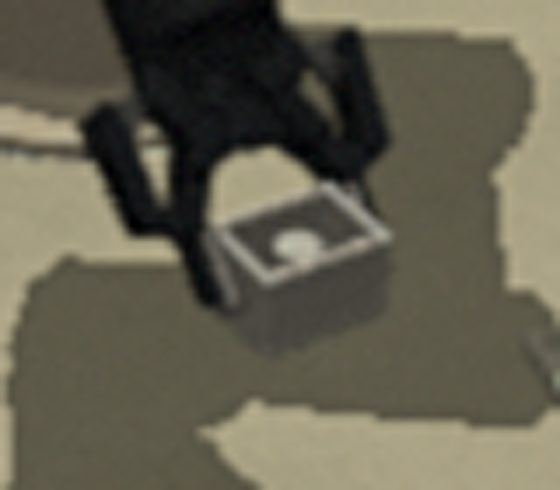

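>>> {"op": "apply_moves", "data": {"steps": [{"translation": [-0.4, 0, 0], "delta_rot": [0.4, 0, 0], "gripper": 50}, {"translation": [-0.7, 0.1, 0], "delta_rot": [0.2, 0, 0], "gripper": 50}, {"translation": [-0.8, 0.1, 0], "delta_rot": [0, 0, 0], "gripper": 50}, {"translation": [-0.8, 0.1, 0], "delta_rot": [0, 0, 0], "gripper": 50}, {"translation": [-0.8, 0.1, 0], "delta_rot": [0, 0, 0], "gripper": 50}]}}

```text
clock: 39.28
tcp_pos: [0.5237, 0.1626, 0.1785]
orientation: [-1.913, 1.445, -0.61]
contact_force: [1.6, 1.2, -1.4]
width: 0.0654
```

```bash
python3 pl.py -80 -44 50 .486 .243 .10
```

```text
[ 0.1   0.41  2.29  2.75  0.41 -1.32]
now [0.5237 0.1626 0.1785] z yaw -73.6 xz -0.021 axis [ 0.702  0.222 -0.677] F [ 1.6  1.2 -1.4] w 65.4 t 39.27
{"translation":[-0.47, 0.39, 0.39],"delta_rot":[-0.14, 0.23, 0.15],"gripper":50}
{"translation":[-0.47, 0.39, 0.38],"delta_rot":[-0.14, 0.23, 0.15],"gripper":50}
{"translation":[-0.47, 0.39, 0.38],"delta_rot":[-0.14, 0.23, 0.15],"gripper":50}
--
```

>>> {"op": "apply_moves", "data": {"steps": [{"translation": [-0.5, 0.35, 0.35], "delta_rot": [-0.1, 0.2, 0.15], "gripper": 50}, {"translation": [-0.5, 0.35, 0.35], "delta_rot": [-0.1, 0.2, 0.15], "gripper": 50}, {"translation": [-0.47, 0.35, 0.35], "delta_rot": [-0.1, 0.2, 0.15], "gripper": 50}, {"translation": [0, 0, 0], "delta_rot": [0, 0, 0], "gripper": 50}]}}

```text
clock: 39.78
tcp_pos: [0.5087, 0.2558, 0.1004]
orientation: [-1.876, 1.552, -0.631]
contact_force: [0.4, 0.0, -1.6]
width: 0.0656
```

```bash
python3 pl.py -80 -45 50 .486 .243 .06;python3 pl.py -80 -45 50 .486 .243 .033
```

```text
[ 0.46  0.64  2.26  3.47  0.56 -1.65]
now [0.5087 0.2558 0.1004] z yaw -78.7 xz -0.023 axis [ 0.701  0.157 -0.696] F [ 0.4  0.  -1.6] w 65.6 t 39.77
{"translation":[0.08, 0.39, 0.3],"delta_rot":[-0.05, 0.12, 0.0],"gripper":50}
{"translation":[0.08, 0.39, 0.31],"delta_rot":[-0.05, 0.12, 0.0],"gripper":50}
--
[ 0.46  0.64  2.26  3.47  0.56 -1.65]
now [0.5087 0.2558 0.1004] z yaw -78.7 xz -0.023 axis [ 0.701  0.157 -0.696] F [ 0.4  0.  -1.6] w 65.6 t 39.77
{"translation":[0.09, 0.55, 0.46],"delta_rot":[-0.05, 0.12, 0.0],"gripper":50}
{"translation":[0.08, 0.55, 0.46],"delta_rot":[-0.05, 0.12, 0.0],"gripper":50}
--
```

>>> {"op": "apply_moves", "data": {"steps": [{"translation": [0.08, 0.5, 0.42], "delta_rot": [0, 0.12, 0], "gripper": 50}, {"translation": [0.08, 0.4, 0.34], "delta_rot": [0, 0.12, 0], "gripper": 50}, {"translation": [0, 0.1, 0.1], "delta_rot": [0, 0, 0], "gripper": 50}, {"translation": [0, 0, 0], "delta_rot": [0, 0, 0], "gripper": 50}]}}

```text
clock: 40.28
tcp_pos: [0.5101, 0.2522, 0.0242]
orientation: [-1.86, 1.563, -0.656]
contact_force: [-0.8, -0.1, -1.8]
width: 0.0655
```

```bash
python3 pl.py -80 -45 50 .486 .243 .033
```

```text
[ 0.47  0.88  2.28  3.42  0.83 -1.54]
now [0.5101 0.2522 0.0242] z yaw -79.7 xz -0.014 axis [ 0.712  0.139 -0.688] F [-0.8 -0.1 -1.8] w 65.5 t 40.27
{"translation":[0.08, 0.2, 0.02],"delta_rot":[-0.19, 0.09, -0.05],"gripper":50}
--
```

>>> {"op": "apply_moves", "data": {"steps": [{"translation": [0.08, 0.17, 0.04], "delta_rot": [-0.15, 0.1, 0], "gripper": 50}, {"translation": [0, 0, 0], "delta_rot": [0, 0, 0], "gripper": 50}]}}

```text
clock: 40.52
tcp_pos: [0.5065, 0.2466, 0.017]
orientation: [-1.872, 1.585, -0.657]
contact_force: [0.6, 0.3, -2.0]
width: 0.0656
```

```bash
python3 pl.py -80 -45 50 .486 .243 .033
```

```text
[ 0.47  0.89  2.28  3.43  0.82 -1.55]
now [0.5065 0.2466 0.017 ] z yaw -80.3 xz -0.006 axis [ 0.701  0.124 -0.702] F [ 0.6  0.3 -2. ] w 65.6 t 40.52
{"translation":[0.0, 0.06, -0.0],"delta_rot":[-0.05, -0.0, -0.06],"gripper":50}
--
```

Release, back off, and unwind the wrist while heading to the third cover.

>>> {"op": "apply_moves", "data": {"steps": [{"translation": [0, 0.05, 0.04], "delta_rot": [0, 0, 0], "gripper": 50}, {"translation": [0, 0, 0], "delta_rot": [0, 0, 0], "gripper": 85}, {"translation": [0, 0, 0], "delta_rot": [0, 0, 0], "gripper": 85}, {"translation": [0, 0, -0.7], "delta_rot": [0, 0, 0], "gripper": 85}, {"translation": [0, 0, -0.9], "delta_rot": [0, 0, 0], "gripper": 85}]}}

```text
clock: 41.15
tcp_pos: [0.4399, 0.2349, 0.0815]
orientation: [-1.868, 1.584, -0.658]
contact_force: [-0.2, -0.5, 0.3]
width: 0.0849
```

```bash
python3 - <<'E'
from h import *
p=snap("scene");W=world(p)
for y in (.243,.363):
    m=(W[...,0]>.42)&(W[...,0]<.545)&(abs(W[...,1]-y)<.055)&(W[...,2]>.042)&(W[...,2]<.06); print(rect(p,W,m),np.percentile(W[m][:,2],[5,50,95]).round(4))
plan(([.50,.05,.17],tool(-70,-45)),grip=85)
E
python3 cov.py scene
```

```text
[499.9 246.4  67.3  54.8 -73.9  51. ] [0.0425 0.0476 0.0519]
[494.3 362.6  66.5  54.4 -84.4  50.8] [0.0425 0.0473 0.0515]
now [0.4345 0.233  0.0844] z yaw -80.4 xz -0.006 axis [ 0.702  0.123 -0.702] F [-8.3 -6.2 -0.3] w 85.0 t 41.2
{"translation":[0.8, -0.36, -0.15],"delta_rot":[-0.01, -0.22, -0.24],"gripper":85}
{"translation":[0.8, -0.33, -0.18],"delta_rot":[-0.01, -0.22, -0.24],"gripper":85}
{"translation":[0.81, -0.3, -0.2],"delta_rot":[-0.01, -0.22, -0.24],"gripper":85}
{"translation":[0.81, -0.28, -0.23],"delta_rot":[-0.01, -0.22, -0.24],"gripper":85}
--
scene 0.9 [203. 217.  25.  17.] [ 622.2 -217.6   65.1   51.4   70.    45.9] [125. 121. 110.]
scene 0.84 [350. 165.  24.  18.] [493.6 363.4  70.4  54.2 -83.1  49.6] [99. 97. 88.]
scene 0.78 [319. 170.  24.  22.] [498.5 247.   70.4  53.5 -77.1  49.5] [97. 95. 85.]
scene 0.71 [202. 243.  29.  25.] [ 733.6 -235.1   66.6   50.7   43.5   46. ] [70. 33. 79.]
```

```bash
python3 - <<'E'
from h import *
q=tool(-109.5,30); z=q.apply([0,0,1])
plan(([.50,.06,.18],tool(-72,-42)),([.57,-.12,.19],tool(-85,-8)),(gp(np.array([.622,-.2178,.03])-.11*z,q),q),grip=85)
E
```

```text
now [0.4389 0.2352 0.0826] z yaw -80.3 xz -0.007 axis [ 0.704  0.126 -0.699] F [ 0.8 -0.  -0.2] w 84.9 t 41.3
{"translation":[0.76, -0.38, -0.2],"delta_rot":[-0.12, -0.17, -0.2],"gripper":85}
{"translation":[0.76, -0.36, -0.22],"delta_rot":[-0.12, -0.17, -0.2],"gripper":85}
{"translation":[0.77, -0.33, -0.24],"delta_rot":[-0.12, -0.17, -0.2],"gripper":85}
{"translation":[0.77, -0.31, -0.27],"delta_rot":[-0.12, -0.17, -0.2],"gripper":85}
--
{"translation":[0.64, -0.05, -0.0],"delta_rot":[-0.85, 0.14, 0.3],"gripper":85}
{"translation":[0.64, -0.08, 0.0],"delta_rot":[-0.85, 0.14, 0.3],"gripper":85}
{"translation":[0.64, -0.1, 0.01],"delta_rot":[-0.85, 0.14, 0.3],"gripper":85}
{"translation":[0.63, -0.13, 0.0],"delta_rot":[-0.85, 0.14, 0.3],"gripper":85}
{"translation":[0.63, -0.16, 0.0],"delta_rot":[-0.85, 0.14, 0.3],"gripper":85}
--
{"translation":[0.33, -0.19, 0.27],"delta_rot":[-0.78, -0.1, 0.51],"gripper":85}
{"translation":[0.32, -0.24, 0.24],"delta_rot":[-0.78, -0.1, 0.51],"gripper":85}
{"translation":[0.3, -0.29, 0.21],"delta_rot":[-0.78, -0.1, 0.51],"gripper":85}
{"translation":[0.28, -0.33, 0.17],"delta_rot":[-0.78, -0.1, 0.51],"gripper":85}
{"translation":[0.26, -0.37, 0.13],"delta_rot":[-0.78, -0.1, 0.51],"gripper":85}
{"translation":[0.24, -0.4, 0.09],"delta_rot":[-0.78, -0.1, 0.51],"gripper":85}
--
```

>>> {"op": "apply_moves", "data": {"steps": [{"translation": [0.76, -0.5, -0.4], "delta_rot": [-0.1, -0.17, -0.2], "gripper": 85}, {"translation": [0.76, -0.4, -0.3], "delta_rot": [-0.1, -0.17, -0.2], "gripper": 85}, {"translation": [0.77, -0.33, -0.24], "delta_rot": [-0.1, -0.17, -0.2], "gripper": 85}, {"translation": [0.77, -0.31, -0.27], "delta_rot": [-0.1, -0.17, -0.2], "gripper": 85}]}}

```text
clock: 41.8
tcp_pos: [0.4831, 0.1306, 0.1645]
orientation: [-1.947, 1.476, -0.557]
contact_force: [-0.7, 1.5, 0.2]
width: 0.0848
```

>>> {"op": "apply_moves", "data": {"steps": [{"translation": [0.64, -0.05, 0], "delta_rot": [-0.85, 0.14, 0.3], "gripper": 85}, {"translation": [0.64, -0.08, 0], "delta_rot": [-0.85, 0.14, 0.3], "gripper": 85}, {"translation": [0.64, -0.1, 0], "delta_rot": [-0.85, 0.14, 0.3], "gripper": 85}, {"translation": [0.63, -0.13, 0], "delta_rot": [-0.85, 0.14, 0.3], "gripper": 85}, {"translation": [0.63, -0.16, 0], "delta_rot": [-0.85, 0.14, 0.3], "gripper": 85}]}}

```text
clock: 42.42
tcp_pos: [0.507, 0.1213, 0.1655]
orientation: [-2.01, 1.568, -0.286]
contact_force: [0.3, 2.6, 0.6]
width: 0.0846
```

```bash
python3 cov.py scene; python3 pl.py -109.5 30 85 .622 -.2178 .03 .11
```

```text
scene 0.79 [201. 244.  26.  26.] [ 733.9 -235.3   66.7   52.7   46.3   45.9] [70. 34. 79.]
scene 0.7 [349. 167.  27.  16.] [494.2 360.4  68.8  54.3 -80.8  49.2] [97. 95. 86.]
scene 0.69 [202. 216.  24.  20.] [ 620.9 -217.9   65.7   51.7   69.8   46.1] [125. 122. 110.]
scene 0.68 [318. 170.  24.  18.] [498.8 247.5  69.8  52.4 -78.4  48.9] [102. 100.  90.]
[-0.12  0.35  2.16  1.25  0.39  0.08]
now [0.5086 0.1208 0.1661] z yaw -72.8 xz -0.171 axis [ 0.496  0.301 -0.814] F [-0.3  0.4  0.3] w 85.1 t 42.52
{"translation":[0.65, -0.06, 0.04],"delta_rot":[-0.73, 0.14, 0.47],"gripper":85}
{"translation":[0.64, -0.11, 0.04],"delta_rot":[-0.73, 0.14, 0.47],"gripper":85}
{"translation":[0.63, -0.15, 0.04],"delta_rot":[-0.73, 0.14, 0.47],"gripper":85}
{"translation":[0.62, -0.2, 0.03],"delta_rot":[-0.73, 0.14, 0.47],"gripper":85}
{"translation":[0.6, -0.24, 0.02],"delta_rot":[-0.73, 0.14, 0.47],"gripper":85}
{"translation":[0.58, -0.28, 0.01],"delta_rot":[-0.73, 0.14, 0.47],"gripper":85}
{"translation":[0.56, -0.32, -0.01],"delta_rot":[-0.73, 0.14, 0.47],"gripper":85}
{"translation":[0.54, -0.35, -0.04],"delta_rot":[-0.73, 0.14, 0.47],"gripper":85}
{"translation":[0.52, -0.38, -0.06],"delta_rot":[-0.73, 0.14, 0.47],"gripper":85}
{"translation":[0.49, -0.41, -0.09],"delta_rot":[-0.73, 0.14, 0.47],"gripper":85}
--
```

>>> {"op": "apply_moves", "data": {"steps": [{"translation": [0.65, -0.06, 0], "delta_rot": [-0.73, 0.14, 0.4], "gripper": 85}, {"translation": [0.64, -0.11, 0], "delta_rot": [-0.73, 0.14, 0.4], "gripper": 85}, {"translation": [0.63, -0.15, 0], "delta_rot": [-0.73, 0.14, 0.45], "gripper": 85}, {"translation": [0.62, -0.2, 0], "delta_rot": [-0.73, 0.14, 0.47], "gripper": 85}, {"translation": [0.6, -0.24, 0], "delta_rot": [-0.73, 0.14, 0.47], "gripper": 85}]}}

```text
clock: 43.15
tcp_pos: [0.5812, -0.0209, 0.1476]
orientation: [-2.086, 2.044, 0.123]
contact_force: [-0.2, 0.6, -0.4]
width: 0.085
```

>>> {"op": "apply_moves", "data": {"steps": [{"translation": [0.6, -0.28, 0], "delta_rot": [-0.73, 0.14, 0.47], "gripper": 85}, {"translation": [0.6, -0.32, 0], "delta_rot": [-0.73, 0.14, 0.47], "gripper": 85}, {"translation": [0.6, -0.35, 0], "delta_rot": [-0.73, 0.14, 0.47], "gripper": 85}, {"translation": [0.6, -0.38, 0], "delta_rot": [-0.73, 0.14, 0.47], "gripper": 85}, {"translation": [0.5, -0.41, 0], "delta_rot": [-0.73, 0.14, 0.47], "gripper": 85}]}}

```text
clock: 43.78
tcp_pos: [0.6722, -0.1909, 0.098]
orientation: [1.776, -2.246, -0.632]
contact_force: [1.2, -0.3, 0.3]
width: 0.0848
```

```bash
python3 pl.py -109.5 30 85 .6215 -.2178 .03 .08
```

```text
[-0.38  0.98  0.79  0.03  1.85  1.43]
now [ 0.6722 -0.1909  0.098 ] z yaw -104.7 xz -0.099 axis [-0.417  0.201 -0.886] F [ 1.2 -0.3  0.3] w 84.8 t 43.77
{"translation":[0.36, 0.05, 0.18],"delta_rot":[-0.17, 0.17, 0.43],"gripper":85}
{"translation":[0.36, 0.02, 0.19],"delta_rot":[-0.17, 0.17, 0.43],"gripper":85}
--
```

>>> {"op": "apply_moves", "data": {"steps": [{"translation": [0.4, 0.05, 0], "delta_rot": [-0.17, 0.2, 0.45], "gripper": 85}, {"translation": [0.36, 0.02, 0.1], "delta_rot": [-0.17, 0.2, 0.45], "gripper": 85}, {"translation": [0, 0, 0], "delta_rot": [0, 0.2, 0], "gripper": 85}]}}

```text
clock: 44.15
tcp_pos: [0.6525, -0.2309, 0.0848]
orientation: [1.606, -2.238, -0.594]
contact_force: [-0.5, -0.4, 0.0]
width: 0.0853
```

```bash
python3 pl.py -109.5 30 85 .6215 -.2178 .03 .04 0
```

```text
[-0.4   1.02  0.76 -0.06  1.89  1.49]
now [ 0.6525 -0.2309  0.0848] z yaw -108.4 xz 0.018 axis [-0.486  0.145 -0.862] F [-0.5 -0.4  0. ] w 85.3 t 44.15
{"translation":[-0.05, 0.02, 0.84],"delta_rot":[0.06, -0.18, 0.05],"gripper":85}
--
{"translation":[0.0, -0.0, 0.67],"delta_rot":[0.0, 0.0, 0.0],"gripper":85}
--
```

>>> {"op": "apply_moves", "data": {"steps": [{"translation": [-0.05, 0.02, 0.7], "delta_rot": [0, -0.18, 0], "gripper": 85}, {"translation": [0, 0, 0.5], "delta_rot": [0, 0, 0.05], "gripper": 85}, {"translation": [0, 0, 0.35], "delta_rot": [0, 0, 0.05], "gripper": 85}, {"translation": [0, 0, 0], "delta_rot": [0, 0, 0], "gripper": 85}]}}

```text
clock: 44.65
tcp_pos: [0.6073, -0.2065, 0.0075]
orientation: [1.61, -2.263, -0.614]
contact_force: [0.4, 0.1, 0.5]
width: 0.0851
```

>>> {"op": "apply_moves", "data": {"steps": [{"translation": [0, 0, 0], "delta_rot": [0, 0, 0], "gripper": 50}, {"translation": [0, 0, 0], "delta_rot": [0, 0, 0], "gripper": 50}, {"translation": [0, 0, 0], "delta_rot": [0, 0, 0], "gripper": 50}]}}

```text
clock: 45.02
tcp_pos: [0.6098, -0.2063, 0.0109]
orientation: [1.617, -2.265, -0.609]
contact_force: [-0.2, 0.2, -1.7]
width: 0.0648
```

```bash
python3 - <<'E'
from h import *
s=ctrl.sense(); q=R.from_rotvec(s["orientation"]); c=gp(s["tcp_pos"],q,-.026); print("pad c",c,q0(s),s["width"])
plan((np.array(s["tcp_pos"])+[0,0,.06],q),([.60,-.14,.17],tool(-95,0)),([.58,-.06,.18],tool(-78,-30)),([.57,-.05,.18],tool(-78,-58)),grip=50)
E
```

```text
pad c [ 0.621911   -0.21072145  0.03343503] yaw -109.1 xz -0.008 axis [-0.467  0.168 -0.868] 0.0648273517510102
now [ 0.6098 -0.2063  0.0109] z yaw -109.1 xz -0.008 axis [-0.467  0.168 -0.868] F [-0.2  0.2 -1.7] w 64.8 t 45.02
{"translation":[-0.0, 0.25, -0.43],"delta_rot":[0.0, 0.0, 0.0],"gripper":50}
{"translation":[-0.0, 0.25, -0.43],"delta_rot":[0.0, 0.0, 0.0],"gripper":50}
--
{"translation":[-0.2, 0.25, -0.23],"delta_rot":[0.74, 0.1, -0.34],"gripper":50}
{"translation":[-0.21, 0.22, -0.26],"delta_rot":[0.74, 0.1, -0.34],"gripper":50}
{"translation":[-0.21, 0.18, -0.29],"delta_rot":[0.74, 0.1, -0.34],"gripper":50}
{"translation":[-0.22, 0.14, -0.3],"delta_rot":[0.74, 0.1, -0.34],"gripper":50}
{"translation":[-0.22, 0.1, -0.32],"delta_rot":[0.74, 0.1, -0.34],"gripper":50}
--
{"translation":[-0.26, 0.09, -0.03],"delta_rot":[0.74, -0.11, -0.42],"gripper":50}
{"translation":[-0.27, 0.07, -0.04],"delta_rot":[0.74, -0.11, -0.42],"gripper":50}
{"translation":[-0.27, 0.05, -0.04],"delta_rot":[0.74, -0.11, -0.42],"gripper":50}
{"translation":[-0.27, 0.03, -0.04],"delta_rot":[0.74, -0.11, -0.42],"gripper":50}
{"translation":[-0.27, 0.01, -0.04],"delta_rot":[0.74, -0.11, -0.42],"gripper":50}
--
{"translation":[-0.05, 0.03, -0.02],"delta_rot":[0.88, -0.0, -0.0],"gripper":50}
{"translation":[-0.05, 0.03, -0.02],"delta_rot":[0.88, -0.0, -0.0],"gripper":50}
{"translation":[-0.05, 0.02, -0.02],"delta_rot":[0.88, -0.0, -0.0],"gripper":50}
{"translation":[-0.05, 0.02, -0.02],"delta_rot":[0.88, -0.0, -0.0],"gripper":50}
--
```

>>> {"op": "apply_moves", "data": {"steps": [{"translation": [0, 0.25, -0.45], "delta_rot": [0, 0, 0], "gripper": 50}, {"translation": [0, 0.25, -0.45], "delta_rot": [0, 0, 0], "gripper": 50}, {"translation": [-0.2, 0.25, -0.25], "delta_rot": [0.75, 0.1, -0.35], "gripper": 50}, {"translation": [-0.2, 0.22, -0.3], "delta_rot": [0.75, 0.1, -0.35], "gripper": 50}, {"translation": [-0.2, 0.18, -0.3], "delta_rot": [0.75, 0.1, -0.35], "gripper": 50}]}}

```text
clock: 45.65
tcp_pos: [0.6064, -0.1689, 0.1368]
orientation: [1.941, -2.317, -0.249]
contact_force: [0.4, 0.6, -2.9]
width: 0.0655
```

>>> {"op": "apply_moves", "data": {"steps": [{"translation": [-0.2, 0.14, -0.3], "delta_rot": [0.75, 0.1, -0.35], "gripper": 50}, {"translation": [-0.2, 0.1, -0.3], "delta_rot": [0.75, 0.1, -0.35], "gripper": 50}, {"translation": [-0.26, 0.09, -0.05], "delta_rot": [0.75, -0.1, -0.42], "gripper": 50}, {"translation": [-0.27, 0.07, -0.05], "delta_rot": [0.75, -0.1, -0.42], "gripper": 50}, {"translation": [-0.27, 0.05, -0.05], "delta_rot": [0.75, -0.1, -0.42], "gripper": 50}]}}

```text
clock: 46.28
tcp_pos: [0.5887, -0.0935, 0.1891]
orientation: [-2.127, 1.903, -0.334]
contact_force: [1.5, 2.1, -3.1]
width: 0.0655
```

>>> {"op": "apply_moves", "data": {"steps": [{"translation": [-0.27, 0.03, -0.05], "delta_rot": [0.75, -0.1, -0.42], "gripper": 50}, {"translation": [-0.2, 0, 0], "delta_rot": [0.75, -0.1, -0.42], "gripper": 50}, {"translation": [-0.1, 0, 0], "delta_rot": [0.7, 0, 0], "gripper": 50}, {"translation": [-0.1, 0, 0], "delta_rot": [0.7, 0, 0], "gripper": 50}, {"translation": [-0.1, 0, 0], "delta_rot": [0.7, 0, 0], "gripper": 50}]}}

```text
clock: 46.9
tcp_pos: [0.5806, -0.0457, 0.1924]
orientation: [-1.963, 1.541, -0.586]
contact_force: [-0.1, 0.1, -3.1]
width: 0.0651
```

```bash
python3 pl.py -80 -58 50 .565 -.05 .10
```

```text
[-0.43  0.37  2.08  1.4   0.44 -0.35]
now [ 0.5806 -0.0457  0.1924] z yaw -76.1 xz -0.007 axis [ 0.65   0.166 -0.742] F [-0.1  0.1 -3.1] w 65.1 t 46.9
{"translation":[0.01, 0.37, 0.46],"delta_rot":[0.66, 0.13, 0.09],"gripper":50}
{"translation":[0.01, 0.41, 0.42],"delta_rot":[0.66, 0.13, 0.09],"gripper":50}
{"translation":[0.01, 0.45, 0.38],"delta_rot":[0.66, 0.13, 0.09],"gripper":50}
--
```

>>> {"op": "apply_moves", "data": {"steps": [{"translation": [0, 0.3, 0.4], "delta_rot": [0.7, 0.1, 0.1], "gripper": 50}, {"translation": [0, 0.35, 0.35], "delta_rot": [0.7, 0.1, 0.1], "gripper": 50}, {"translation": [0, 0.35, 0.3], "delta_rot": [0.7, 0.1, 0.1], "gripper": 50}, {"translation": [0, 0, 0], "delta_rot": [0.2, 0, 0], "gripper": 50}]}}

```text
clock: 47.4
tcp_pos: [0.5805, -0.0235, 0.1438]
orientation: [-1.795, 1.429, -0.647]
contact_force: [-0.1, -0.6, -2.6]
width: 0.0654
```

```bash
python3 boss.py b6; python3 pl.py -80 -60 50 .565 -.05 .027
```

```text
pad [ 0.5606 -0.0296  0.1596] yaw -75.3 xz -0.059 axis [ 0.766  0.237 -0.598] [-0.48  0.61  2.25  2.16  0.75 -1.2 ]
253 163
hist x mm (array([16, 41, 39, 23, 25, 15, 17, 27, 25, 47, 52, 57, 80, 87, 61, 36, 25,
        5]), array([-45, -40, -35, -30, -25, -20, -15, -10,  -5,   0,   5,  10,  15,
        20,  25,  30,  35,  40,  45]))
[-0.48  0.61  2.25  2.16  0.75 -1.2 ]
now [ 0.5806 -0.0235  0.144 ] z yaw -75.3 xz -0.059 axis [ 0.766  0.237 -0.598] F [-0.3 -0.1 -3.1] w 65.3 t 47.45
{"translation":[0.17, 0.57, 0.43],"delta_rot":[0.29, 0.24, -0.01],"gripper":50}
{"translation":[0.16, 0.59, 0.41],"delta_rot":[0.29, 0.24, -0.01],"gripper":50}
{"translation":[0.14, 0.6, 0.39],"delta_rot":[0.29, 0.24, -0.01],"gripper":50}
--
```

View pics/b6.png

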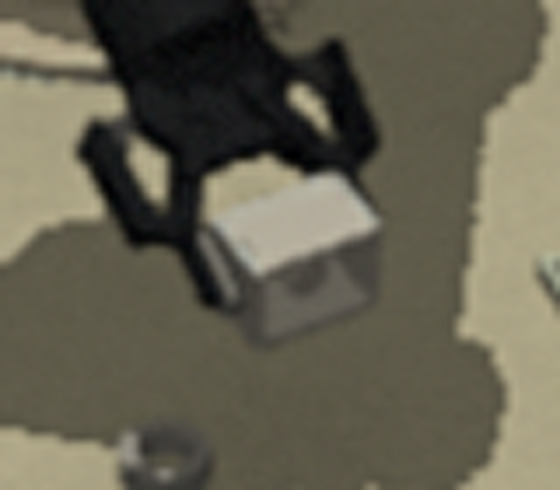

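>>> {"op": "apply_moves", "data": {"steps": [{"translation": [0.17, 0.57, 0.43], "delta_rot": [0.3, 0.24, 0], "gripper": 50}, {"translation": [0.16, 0.55, 0.38], "delta_rot": [0.3, 0.24, 0], "gripper": 50}, {"translation": [0.12, 0.3, 0.2], "delta_rot": [0.3, 0.24, 0], "gripper": 50}, {"translation": [0, 0, 0], "delta_rot": [0, 0, 0], "gripper": 50}]}}

```text
clock: 47.95
tcp_pos: [0.5907, -0.0467, 0.0412]
orientation: [-1.681, 1.413, -0.829]
contact_force: [-0.6, 0.6, -2.1]
width: 0.0652
```

```bash
python3 pl.py -80 -60 50 .565 -.05 .024
```

```text
[-0.5   1.06  2.33  2.54  1.26 -1.73]
now [ 0.5907 -0.0467  0.0412] z yaw -80.1 xz 0.001 axis [ 0.859  0.149 -0.489] F [-0.6  0.6 -2.1] w 65.2 t 47.95
{"translation":[-0.02, 0.47, 0.2],"delta_rot":[-0.09, -0.02, -0.0],"gripper":50}
--
```

>>> {"op": "apply_moves", "data": {"steps": [{"translation": [0, 0.22, 0.12], "delta_rot": [0, 0, 0], "gripper": 50}, {"translation": [0, 0.18, 0.1], "delta_rot": [0, 0, 0], "gripper": 50}, {"translation": [0, 0, 0], "delta_rot": [0, 0, 0], "gripper": 50}]}}

```text
clock: 48.32
tcp_pos: [0.5922, -0.0461, 0.0169]
orientation: [-1.681, 1.408, -0.828]
contact_force: [0.6, -1.0, -2.2]
width: 0.0654
```

>>> {"op": "apply_moves", "data": {"steps": [{"translation": [0, 0.07, 0.04], "delta_rot": [0, 0, 0], "gripper": 50}, {"translation": [0, 0, 0], "delta_rot": [0, 0, 0], "gripper": 85}, {"translation": [0, 0, 0], "delta_rot": [0, 0, 0], "gripper": 85}, {"translation": [0, 0, -0.7], "delta_rot": [0, 0, 0], "gripper": 85}, {"translation": [0, -0.2, -0.9], "delta_rot": [0, 0, 0], "gripper": 85}]}}

```text
clock: 48.95
tcp_pos: [0.5166, -0.0588, 0.0726]
orientation: [-1.682, 1.398, -0.834]
contact_force: [-1.8, -0.2, -0.7]
width: 0.0851
```

>>> {"op": "apply_moves", "data": {"steps": [{"translation": [0, -0.5, -0.3], "delta_rot": [-0.6, 0, 0], "gripper": 85}, {"translation": [0, -0.4, -0.2], "delta_rot": [-0.8, 0, 0], "gripper": 85}, {"translation": [0, -0.4, -0.2], "delta_rot": [-0.8, 0, 0], "gripper": 85}, {"translation": [0, -0.4, -0.2], "delta_rot": [-0.8, 0, 0], "gripper": 85}, {"translation": [0, -0.3, 0], "delta_rot": [-0.8, 0, 0], "gripper": 85}]}}

```text
clock: 49.58
tcp_pos: [0.5256, -0.0301, 0.1396]
orientation: [-1.917, 1.541, -0.526]
contact_force: [0.1, 2.2, -0.2]
width: 0.0848
```

```bash
python3 stand.py b7 .585 -.05 10; python3 - <<'E'
from h import *
q=tool(-79.5,46); z=q.apply([0,0,1]); c=np.array([.580,-.047,.03])
plan(([.56,-.05,.16],tool(-79.5,-10)),(gp(c-.1*z,q),q),grip=85,ang=7.2)
E
```

```text
top [581.4 -46.8  66.8  46.2 -79.6  52.4]
profile (out,z) by row: [(190, [-24, 52]), (191, [-21, 51]), (192, [-15, 51]), (193, [-9, 51]), (194, [-4, 51]), (195, [2, 50]), (196, [8, 51]), (197, [13, 50]), (198, [16, 49]), (199, [11, 40]), (200, [5, 31]), (201, [0, 23]), (202, [-3, 16]), (203, [0, 14]), (204, [-3, 6]), (205, [2, 6]), (206, [8, 6]), (207, [14, 7]), (208, [17, 5]), (209, [18, 0]), (210, [24, 1]), (211, [28, 0]), (212, [35, 1]), (213, [40, 0]), (214, [45, 1]), (215, [50, 0]), (216, [55, 0]), (217, [59, 2])]
248 200
[-0.5   0.48  2.25  1.83  0.54 -0.86] [ 0.527 -0.03   0.14 ] yaw -76.1 xz -0.075 axis [ 0.646  0.216 -0.732]
now [ 0.5267 -0.0298  0.1403] z yaw -76.1 xz -0.075 axis [ 0.646  0.216 -0.732] F [ 1.8 -1.4 -0.3] w 84.9 t 49.62
{"translation":[0.09, -0.12, 0.01],"delta_rot":[-0.82, 0.13, 0.03],"gripper":85}
{"translation":[0.09, -0.12, -0.0],"delta_rot":[-0.82, 0.13, 0.03],"gripper":85}
{"translation":[0.09, -0.12, -0.01],"delta_rot":[-0.82, 0.13, 0.03],"gripper":85}
{"translation":[0.09, -0.11, -0.03],"delta_rot":[-0.82, 0.13, 0.03],"gripper":85}
{"translation":[0.09, -0.11, -0.04],"delta_rot":[-0.82, 0.13, 0.03],"gripper":85}
--
{"translation":[0.0, -0.12, 0.19],"delta_rot":[-0.88, -0.0, 0.0],"gripper":85}
{"translation":[0.0, -0.14, 0.17],"delta_rot":[-0.88, -0.0, 0.0],"gripper":85}
{"translation":[0.0, -0.16, 0.15],"delta_rot":[-0.88, -0.0, 0.0],"gripper":85}
{"translation":[0.0, -0.18, 0.13],"delta_rot":[-0.88, -0.0, 0.0],"gripper":85}
{"translation":[0.0, -0.2, 0.11],"delta_rot":[-0.88, -0.0, 0.0],"gripper":85}
{"translation":[0.0, -0.21, 0.08],"delta_rot":[-0.88, -0.0, 0.0],"gripper":85}
{"translation":[0.0, -0.22, 0.06],"delta_rot":[-0.88, -0.0, 0.0],"gripper":85}
{"translation":[0.0, -0.22, 0.03],"delta_rot":[-0.88, -0.0, 0.0],"gripper":85}
--
```

>>> {"op": "apply_moves", "data": {"steps": [{"translation": [0.1, -0.12, 0], "delta_rot": [-0.85, 0.13, 0], "gripper": 85}, {"translation": [0.1, -0.12, 0], "delta_rot": [-0.85, 0.13, 0], "gripper": 85}, {"translation": [0.1, -0.12, 0], "delta_rot": [-0.85, 0.13, 0], "gripper": 85}, {"translation": [0.1, -0.12, -0.03], "delta_rot": [-0.85, 0.13, 0], "gripper": 85}, {"translation": [0.1, -0.12, -0.03], "delta_rot": [-0.85, 0.13, 0.05], "gripper": 85}]}}

```text
clock: 50.25
tcp_pos: [0.5362, -0.0155, 0.1439]
orientation: [-2.14, 1.672, -0.248]
contact_force: [0.3, 0.6, -1.1]
width: 0.0849
```

>>> {"op": "apply_moves", "data": {"steps": [{"translation": [0.05, -0.15, 0.05], "delta_rot": [-0.88, 0.05, 0.05], "gripper": 85}, {"translation": [0.05, -0.17, 0.05], "delta_rot": [-0.88, 0.05, 0.05], "gripper": 85}, {"translation": [0.05, -0.18, 0.05], "delta_rot": [-0.88, 0, 0.05], "gripper": 85}, {"translation": [0, -0.18, 0.05], "delta_rot": [-0.88, 0, 0], "gripper": 85}, {"translation": [0, -0.2, 0.05], "delta_rot": [-0.88, 0, 0], "gripper": 85}]}}

```text
clock: 50.88
tcp_pos: [0.583, -0.0056, 0.1359]
orientation: [2.426, -1.854, -0.317]
contact_force: [0.3, 0.7, 0.1]
width: 0.0849
```

>>> {"op": "apply_moves", "data": {"steps": [{"translation": [0, -0.22, 0.05], "delta_rot": [-0.88, 0, 0], "gripper": 85}, {"translation": [0, -0.22, 0.05], "delta_rot": [-0.88, 0, 0], "gripper": 85}, {"translation": [0, -0.22, 0.03], "delta_rot": [-0.88, 0, 0], "gripper": 85}, {"translation": [0, 0, 0], "delta_rot": [0, 0, 0], "gripper": 85}]}}

```text
clock: 51.38
tcp_pos: [0.6128, 0.0098, 0.1118]
orientation: [2.175, -1.596, -0.64]
contact_force: [-0.7, -0.1, -0.6]
width: 0.0852
```

```bash
python3 pl.py -79.5 46 85 .581 -.047 .029 .05 0
```

```text
[-0.05  0.91  0.98 -0.06  1.84  1.22]
now [0.6128 0.0098 0.1118] z yaw -75.0 xz -0.142 axis [-0.558 -0.026 -0.83 ] F [-0.7 -0.1 -0.6] w 85.2 t 51.38
{"translation":[0.32, -0.05, 0.36],"delta_rot":[-0.52, 0.14, 0.36],"gripper":85}
{"translation":[0.31, -0.09, 0.36],"delta_rot":[-0.52, 0.14, 0.36],"gripper":85}
{"translation":[0.29, -0.13, 0.36],"delta_rot":[-0.52, 0.14, 0.36],"gripper":85}
--
{"translation":[-0.0, 0.0, 0.83],"delta_rot":[0.0, 0.0, 0.0],"gripper":85}
--
```

>>> {"op": "apply_moves", "data": {"steps": [{"translation": [0.33, -0.2, 0.05], "delta_rot": [-0.52, 0.14, 0.36], "gripper": 85}, {"translation": [0.31, -0.25, 0.05], "delta_rot": [-0.52, 0.14, 0.36], "gripper": 85}, {"translation": [0.29, -0.25, 0.05], "delta_rot": [-0.52, 0.14, 0.36], "gripper": 85}, {"translation": [0, 0, 0], "delta_rot": [0, 0, 0], "gripper": 85}]}}

```text
clock: 51.88
tcp_pos: [0.6486, -0.035, 0.0727]
orientation: [1.885, -1.554, -0.683]
contact_force: [-0.5, 0.6, 0.9]
width: 0.0848
```

```bash
python3 pl.py -79.5 46 85 .581 -.047 .029 .05 0
```

```text
[-0.06  1.13  0.68 -0.19  2.12  1.29]
now [ 0.6486 -0.035   0.0727] z yaw -79.4 xz -0.017 axis [-0.713 -0.122 -0.69 ] F [-0.5  0.6  0.9] w 84.8 t 51.88
{"translation":[-0.0, 0.13, 0.47],"delta_rot":[0.02, 0.04, 0.05],"gripper":85}
{"translation":[-0.0, 0.13, 0.47],"delta_rot":[0.02, 0.04, 0.05],"gripper":85}
--
{"translation":[-0.0, 0.0, 0.83],"delta_rot":[0.0, 0.0, 0.0],"gripper":85}
--
```

>>> {"op": "apply_moves", "data": {"steps": [{"translation": [0, 0.15, 0.5], "delta_rot": [0, 0.04, 0.05], "gripper": 85}, {"translation": [0, 0.13, 0.5], "delta_rot": [0, 0.04, 0.05], "gripper": 85}, {"translation": [0, 0, 0.5], "delta_rot": [0, 0, 0], "gripper": 85}, {"translation": [0, 0, 0.3], "delta_rot": [0, 0, 0], "gripper": 85}, {"translation": [0, 0, 0], "delta_rot": [0, 0, 0], "gripper": 85}]}}

```text
clock: 52.5
tcp_pos: [0.5546, -0.0487, 0.0144]
orientation: [1.895, -1.562, -0.674]
contact_force: [0.8, 1.4, 0.4]
width: 0.0844
```

>>> {"op": "apply_moves", "data": {"steps": [{"translation": [0, 0, 0], "delta_rot": [0, 0, 0], "gripper": 50}, {"translation": [0, 0, 0], "delta_rot": [0, 0, 0], "gripper": 50}, {"translation": [0, 0, 0], "delta_rot": [0, 0, 0], "gripper": 50}]}}

```text
clock: 52.88
tcp_pos: [0.5566, -0.0483, 0.017]
orientation: [1.902, -1.565, -0.671]
contact_force: [-0.5, 0.5, -2.7]
width: 0.0656
```

>>> {"op": "apply_moves", "data": {"steps": [{"translation": [0, 0.5, -0.5], "delta_rot": [0, 0, 0], "gripper": 50}, {"translation": [0, 0.3, -0.5], "delta_rot": [0.86, 0, 0], "gripper": 50}, {"translation": [0, 0.2, -0.4], "delta_rot": [0.86, 0, 0], "gripper": 50}, {"translation": [0, 0.2, -0.4], "delta_rot": [0.86, 0, -0.2], "gripper": 50}, {"translation": [0, 0.1, -0.2], "delta_rot": [0.86, 0, -0.2], "gripper": 50}]}}

```text
clock: 53.5
tcp_pos: [0.5748, -0.0468, 0.1614]
orientation: [2.304, -1.795, -0.316]
contact_force: [0.4, -0.6, -2.4]
width: 0.0654
```

>>> {"op": "apply_moves", "data": {"steps": [{"translation": [0, 0, -0.1], "delta_rot": [0.86, 0, -0.2], "gripper": 50}, {"translation": [0, 0, -0.1], "delta_rot": [0.86, 0, 0], "gripper": 50}, {"translation": [0, 0, 0], "delta_rot": [0.86, 0, 0], "gripper": 50}, {"translation": [0, 0, 0], "delta_rot": [0.86, 0, 0], "gripper": 50}, {"translation": [0, 0, 0], "delta_rot": [0.86, 0, 0], "gripper": 50}]}}

```text
clock: 54.12
tcp_pos: [0.5793, -0.0462, 0.1778]
orientation: [-2.253, 1.728, -0.238]
contact_force: [0.4, 0.8, -3.8]
width: 0.0657
```

>>> {"op": "apply_moves", "data": {"steps": [{"translation": [-0.1, 0, 0], "delta_rot": [0.7, 0, 0], "gripper": 50}, {"translation": [-0.1, 0, 0], "delta_rot": [0.7, 0, 0], "gripper": 50}, {"translation": [-0.1, 0, 0], "delta_rot": [0.7, 0, 0], "gripper": 50}, {"translation": [0, 0, 0], "delta_rot": [0.7, 0, 0], "gripper": 50}, {"translation": [0, 0, 0], "delta_rot": [0.7, 0, 0], "gripper": 50}]}}

```text
clock: 54.75
tcp_pos: [0.574, -0.0233, 0.1794]
orientation: [-1.955, 1.5, -0.517]
contact_force: [0.5, 1.1, -1.9]
width: 0.0655
```

```bash
python3 boss.py b8; python3 pl.py -80 -45 50 .42 .302 .12
```

```text
pad [ 0.5571 -0.0294  0.198 ] yaw -73.6 xz -0.058 axis [ 0.639  0.232 -0.733] [-0.44  0.41  2.1   1.48  0.5  -0.44]
252 152
hist x mm (array([ 6, 16, 15, 21, 30, 34, 52, 55, 34, 17, 36, 28, 31, 38, 68, 81, 65,
       33]), array([-45, -40, -35, -30, -25, -20, -15, -10,  -5,   0,   5,  10,  15,
        20,  25,  30,  35,  40,  45]))
[-0.44  0.41  2.1   1.48  0.5  -0.44]
now [ 0.5737 -0.0233  0.179 ] z yaw -73.6 xz -0.058 axis [ 0.639  0.232 -0.733] F [-1.7  0.5 -4. ] w 65.6 t 54.8
{"translation":[-0.83, 0.22, 0.11],"delta_rot":[0.04, 0.12, 0.04],"gripper":50}
{"translation":[-0.83, 0.23, 0.09],"delta_rot":[0.04, 0.12, 0.04],"gripper":50}
{"translation":[-0.83, 0.23, 0.08],"delta_rot":[0.04, 0.12, 0.04],"gripper":50}
{"translation":[-0.83, 0.24, 0.06],"delta_rot":[0.04, 0.12, 0.04],"gripper":50}
{"translation":[-0.83, 0.24, 0.05],"delta_rot":[0.04, 0.12, 0.04],"gripper":50}
{"translation":[-0.83, 0.25, 0.03],"delta_rot":[0.04, 0.12, 0.04],"gripper":50}
{"translation":[-0.83, 0.25, 0.02],"delta_rot":[0.04, 0.12, 0.04],"gripper":50}
--
```

View pics/b8.png

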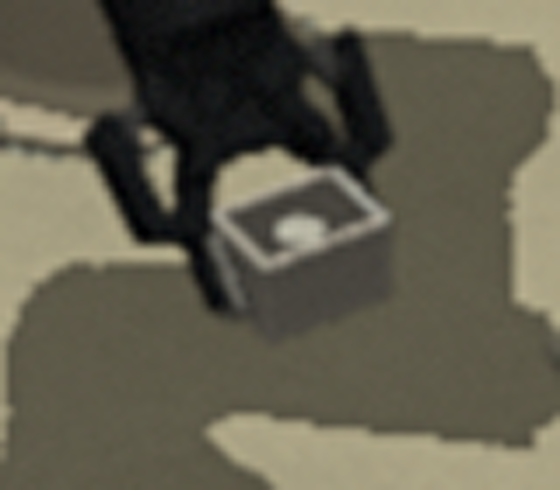

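>>> {"op": "apply_moves", "data": {"steps": [{"translation": [-0.6, 0.1, 0], "delta_rot": [0.4, 0.1, 0], "gripper": 50}, {"translation": [-0.8, 0.1, 0], "delta_rot": [0.1, 0.1, 0], "gripper": 50}, {"translation": [-0.83, 0.1, 0], "delta_rot": [0, 0.1, 0], "gripper": 50}, {"translation": [-0.83, 0.1, 0], "delta_rot": [0, 0.1, 0.05], "gripper": 50}, {"translation": [-0.83, 0.1, 0], "delta_rot": [0, 0.1, 0.05], "gripper": 50}]}}

```text
clock: 55.42
tcp_pos: [0.5177, 0.1518, 0.1753]
orientation: [-1.891, 1.501, -0.603]
contact_force: [1.3, 0.4, -2.7]
width: 0.0655
```

>>> {"op": "apply_moves", "data": {"steps": [{"translation": [-0.83, 0.1, -0.1], "delta_rot": [0, 0.2, 0.1], "gripper": 50}, {"translation": [-0.6, 0.1, -0.2], "delta_rot": [0, 0.2, 0.1], "gripper": 50}]}}

```text
clock: 55.68
tcp_pos: [0.4979, 0.2017, 0.1823]
orientation: [-1.866, 1.53, -0.638]
contact_force: [1.1, -1.2, -1.7]
width: 0.0655
```

```bash
python3 pl.py -86 -45 50 .424 .302 .07
```

```text
[ 0.31  0.39  2.29  3.3   0.37 -1.63]
now [0.4979 0.2017 0.1823] z yaw -78.1 xz -0.025 axis [ 0.712  0.167 -0.681] F [ 1.1 -1.2 -1.7] w 65.5 t 55.67
{"translation":[-0.45, 0.5, 0.28],"delta_rot":[-0.06, 0.21, 0.14],"gripper":50}
{"translation":[-0.45, 0.51, 0.27],"delta_rot":[-0.06, 0.21, 0.14],"gripper":50}
{"translation":[-0.44, 0.51, 0.26],"delta_rot":[-0.06, 0.21, 0.14],"gripper":50}
{"translation":[-0.44, 0.52, 0.25],"delta_rot":[-0.06, 0.21, 0.14],"gripper":50}
--
```

>>> {"op": "apply_moves", "data": {"steps": [{"translation": [-0.5, 0.45, 0.15], "delta_rot": [0, 0.2, 0.14], "gripper": 50}, {"translation": [-0.5, 0.45, 0.15], "delta_rot": [0, 0.2, 0.14], "gripper": 50}, {"translation": [-0.5, 0.45, 0.15], "delta_rot": [-0.1, 0.2, 0.14], "gripper": 50}, {"translation": [-0.4, 0.45, 0.2], "delta_rot": [-0.1, 0.2, 0.14], "gripper": 50}, {"translation": [0, 0, 0], "delta_rot": [0, 0, 0], "gripper": 50}]}}

```text
clock: 56.3
tcp_pos: [0.4357, 0.3235, 0.0802]
orientation: [-1.79, 1.674, -0.686]
contact_force: [-0.3, -0.1, -2.4]
width: 0.0656
```

```bash
python3 pl.py -86 -44 50 .424 .302 .07; python3 pl.py -86 -44 50 .424 .302 .028
```

```text
[ 0.82  0.7   2.22  4.05  0.65 -1.78]
now [0.4357 0.3235 0.0802] z yaw -85.6 xz -0.023 axis [ 0.716  0.071 -0.694] F [-0.3 -0.1 -2.4] w 65.6 t 56.3
{"translation":[0.36, 0.29, 0.39],"delta_rot":[-0.25, 0.15, -0.08],"gripper":50}
--
[ 0.82  0.7   2.22  4.05  0.65 -1.78]
now [0.4357 0.3235 0.0802] z yaw -85.6 xz -0.023 axis [ 0.716  0.071 -0.694] F [-0.3 -0.1 -2.4] w 65.6 t 56.3
{"translation":[0.19, 0.39, 0.44],"delta_rot":[-0.12, 0.08, -0.04],"gripper":50}
{"translation":[0.18, 0.39, 0.44],"delta_rot":[-0.12, 0.08, -0.04],"gripper":50}
--
```

>>> {"op": "apply_moves", "data": {"steps": [{"translation": [0.3, 0.2, 0.3], "delta_rot": [-0.12, 0.1, 0], "gripper": 50}, {"translation": [0.08, 0.35, 0.4], "delta_rot": [-0.12, 0.08, 0], "gripper": 50}, {"translation": [0, 0.1, 0.1], "delta_rot": [0, 0, 0], "gripper": 50}, {"translation": [0, 0, 0], "delta_rot": [0, 0, 0], "gripper": 50}]}}

```text
clock: 56.8
tcp_pos: [0.4464, 0.3065, 0.02]
orientation: [-1.803, 1.705, -0.675]
contact_force: [0.2, 0.1, -2.3]
width: 0.0655
```

```bash
python3 pl.py -86 -44 50 .424 .302 .025
```

```text
[ 0.77  0.85  2.23  3.86  0.73 -1.6 ]
now [0.4464 0.3065 0.02  ] z yaw -86.4 xz -0.019 axis [ 0.697  0.057 -0.715] F [ 0.2  0.1 -2.3] w 65.5 t 56.8
{"translation":[0.05, 0.21, 0.11],"delta_rot":[-0.04, 0.06, -0.13],"gripper":50}
--
```

Final lowering, release, straight back-off and up.

>>> {"op": "apply_moves", "data": {"steps": [{"translation": [0.05, 0.2, 0.1], "delta_rot": [0, 0.06, 0], "gripper": 50}, {"translation": [0, 0, 0], "delta_rot": [0, 0, 0], "gripper": 50}]}}

```text
clock: 57.05
tcp_pos: [0.4428, 0.3043, 0.0096]
orientation: [-1.799, 1.709, -0.683]
contact_force: [0.0, 0.8, -2.1]
width: 0.066
```

>>> {"op": "apply_moves", "data": {"steps": [{"translation": [0, 0, 0], "delta_rot": [0, 0, 0], "gripper": 85}, {"translation": [0, 0, 0], "delta_rot": [0, 0, 0], "gripper": 85}, {"translation": [0, 0, -0.7], "delta_rot": [0, 0, 0], "gripper": 85}, {"translation": [0, 0, -0.9], "delta_rot": [0, 0, 0], "gripper": 85}, {"translation": [0, -0.3, -0.3], "delta_rot": [0, 0, 0], "gripper": 85}]}}

```text
clock: 57.68
tcp_pos: [0.3748, 0.299, 0.1071]
orientation: [-1.796, 1.707, -0.682]
contact_force: [0.1, 0.1, 0.5]
width: 0.085
```

```bash
python3 cov.py scene; python3 - <<'E'
from h import *
p=snap("scene");W=world(p); save(p,"fin",(20,280,130,430),2.6)
for x,y in ((.5,.246),(.494,.363),(.434,.302)):
    m=(abs(W[...,0]-x)<.028)&(abs(W[...,1]-y)<.035)&(W[...,2]>.042)&(W[...,2]<.07); A=W[m]; f=np.linalg.lstsq(np.c_[A[:,:2],np.ones(len(A))],A[:,2],rcond=None)[0]; print(A.mean(0).round(3),"slope deg",np.degrees(f[:2]).round(1),len(A))
for n,x,y in(("L",.586,.367),("R",.591,.247)):
    m=(np.hypot(W[...,0]-x,W[...,1]-y)<.027)&(W[...,2]>.04); print(n,np.percentile(W[m][:,2],[20,50,80,97]).round(4))
print(ctrl.sense()["tcp_pos"].round(3))
E
```

```text
scene 0.78 [328. 159.  23.  11.] [440.8 295.2  84.4  66.4 -86.7  49.9] [100.  97.  88.]
scene 0.69 [201. 243.  29.  30.] [ 734.5 -234.7   66.3   50.3   45.6   45.7] [67. 30. 77.]
scene 0.66 [350. 166.  23.  16.] [493.6 363.1  70.   53.7 -83.1  49.8] [98. 96. 87.]
scene 0.64 [318. 170.  22.  16.] [499.7 246.7  67.4  50.8 -78.9  48.7] [94. 91. 82.]
scene 0.6 [298. 222.  39.  17.] [724.   32.4  64.6  19.3 -72.5  18.1] [142. 132. 112.]
[0.5   0.246 0.048] slope deg [ 0.3 -0.5] 102
[0.494 0.363 0.047] slope deg [ 0.3 -0.1] 115
[0.435 0.305 0.048] slope deg [-0.8 -0.1] 97
L [0.0468 0.0483 0.0502 0.0525]
R [0.0468 0.0483 0.0499 0.0517]
[0.377 0.3   0.108]
```

View pics/fin.png

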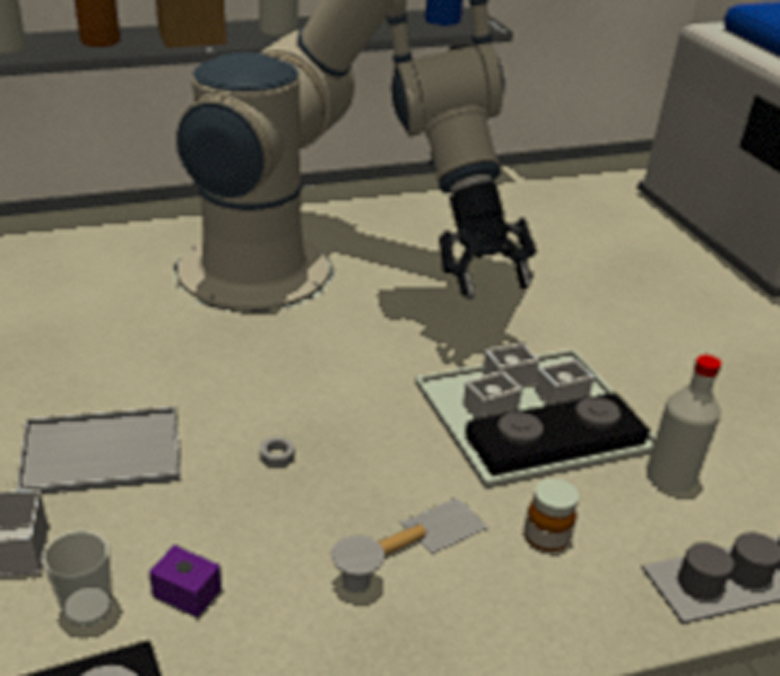

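```bash
python3 -c "
from workcell import ctrl
print(ctrl.close_job())"
```

```text
the job is handed in; nothing more can be done
None
```

The job is handed in, at about 58 s on the robot's clock. Three covers were on the bench. I turned over all three, and each showed a round boss, so all three went into the kit tray's bay and the reject pan stayed empty. I saw no fourth cover in either camera view. The purple look-alike was left alone.

Final checks:
- **Covers:** all three lie open side up. Their rims are about 48 mm above the bench, against 49 mm expected, and their tilt is under 1°.
- **Caps:** I pressed both down until they met firm resistance, about 49 mm above the bench at the centre, and their measured tops agree with seated. The left press peaked at about 105 N, close to the 120 N wrist limit; the right reached about 72 N.
- **Bystanders:** the ones in the last picture are standing where they began. That picture cut off part of the sample tin. I checked this by eye and did not measure their positions again.
- **Not as planned:** on the way to the tray with the first cover, two wrist joints ran into their range limits and the force reading rose to about 25 N. I took the wrist round the other way instead; no contact showed.

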